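# Clamp a filter housing in its draining stand

## Robot

A 6-joint arm with a two-finger parallel gripper is mounted at the origin on the work surface; the furniture and walls round the work are solid. World frame = base frame: x ahead of the robot, y to its left, z up, the work surface at z = 0. Lengths are in m, angles in rad, forces in N, time in s.
With the tool pointing down it reaches from about 0.225 to 0.875 m from the base axis. Payload 3.4 kg.
Tool frame: the origin (TCP) lies on the centre line of the jaws, within the pads' length; the fingertips stand 19 mm ahead of it and the grasp point (between the pads) is the TCP (nose_length is the distance from the TCP to the fingertips, in m); z points along the fingers, y is the direction in which the jaws open and shut (so a half turn about z gives the same grasp; the last joint's range is limited). The gripper opens to 85 mm and grips with 20 to 120 N. Pads are 22 mm wide; open, the fingers measure 114 mm over their backs; the gripper's body (76 mm by 85 mm) begins 54 mm behind the grasp point. The pads swing forward as they close: fully open they stand 13 mm farther back than shut.
Start: joints at [-1.305, 0.276, 1.505, -0, 1.361, -0.121], TCP at [0.217, -0.533, 0.23] pointing down, gripper open.
Joint ranges: [-2.89, 2.89], [-0.75, 2.08], [0.22, 2.7], [-1.18, 4.32], [0.11, 2.71], [-2.7, 2.7]. Speed limits (rad/s): [2.57, 2.57, 3.14, 3.14, 3.14, 3.14].

## Interface

Orientations are given as a unit quaternion [w, x, y, z].
In Python, from rig import * gives the robot as it stands.
- The arm moves only by the shell command python3 -m jog 'ROWS' [OPENING] [FORCE]. ROWS is JSON, one flat list of numbers, 6 for each row, row after row: the shift along the tool's x, y, z in mm, then the turn, a rotation vector about the tool's x, y, z in degrees. In form: [tx, ty, tz, wx, wy, wz, tx, ty, tz, wx, wy, wz, ...]. A call has 1 to 10 rows; each row is the pose to reach, as a shift and turn from the pose commanded when the call began, along the tool's axes at that moment; what a row does not reach only later rows make up. A row lasts 1/8 s, in which the tool goes at most 62.5 mm and 10.7 degrees, less where a joint would pass 70% of its speed; a pose out of reach is approached as far as the arm can. A call with a gripper value outside its range is refused whole. OPENING is the closure, from 0 (fully open) to 1 (shut), set as the call begins (- or left out, the last holds). The fingers move at their own pace and stop on an object; FORCE is the grip in N (left out, the last holds). Time passes only in rows, so rows that repeat a pose let the fingers close. It gives the time, the measured TCP pose, the force and the opening at its end, in the units of the state.
- get_state(): the state, without advancing time (a new reading comes with each control period).
- get_image(name): name is "scene" or "top" or "wrist"; returns a dict with "frame" (400x640x3 uint8, red, green, blue), "camera_matrix" (3x3 intrinsics, pixels), "rvec" (rotation vector, rad) and "tvec" (3), from world to camera coordinates, as OpenCV has them. Camera axes: x right, y down, z forward; pixel columns grow to the right and rows downward; lengths in m; the calibration is good to about 2 mm. A picture is of the moment at which its call begins. There is no depth.
- sign_off(): hands the job in, once; it reports no verdict.
The state is a dict: "clock": time; "qpos": joint angles; "qd": joint speeds; "effort": joint torques, N m; "position": TCP position; "ee_rot": TCP orientation; "contact_force": force on the tool from outside, world axes, zero at the start; "moment": the same for the moment, N m; "width": finger opening in m.
Only numpy, scipy, OpenCV 4.12 (cv2) and the standard library are available. Lean on these libraries where they do the work, as an engineer would, in place of code of your own. Each camera call takes 0.05 s, during which the arm holds its last target.

## Task

The steel filter housing lying on the desk has to drain: lay it gently in the two V-saddles of the sloping stand, nozzle downhill through the notch of the foot plate over the catch cup, then swing the hinged clamp half fully down over it and swing the bolt up into the clamp's slot, all the way upright, so the clamp cannot open; the nut is already set and need not be turned. Do not drop the housing, and leave the catch cup and the pipette where they are.

Things in the scene. Friction and masses are not known exactly. Their poses are not given: they have to be found in the camera images.
- cradle: Fixed grey sloping top of the stand, rising 30 deg away from the robot; stand position and yaw vary. Origin: about 110 mm above the desk, where the housing's centre comes when home (axis along x, y = z = 0). x runs up the slope, y left, z square to the slope. Between the saddles only the rail (36 mm wide, top at z -30 mm) lies below, so fingers can straddle the housing there. Laid things do not slide.
- lower_saddle (a point): On the housing's home axis in mid lower saddle, cradle x -46 mm: a 90 degree V-saddle 30 mm long (x -61 to -31), mouth 37 mm wide, top edges at z 0, outer width 52 mm. It is the lower half of the clamp. Axes as the cradle's.
- upper_saddle (a point): The same for the upper V-saddle, 14 mm long (cradle x 50 to 64 mm); it has no clamp.
- foot_notch (a point): On the home axis in the foot plate (cradle x -103 to -97 mm, 44 mm wide, top at z 8): its notch, 16 mm wide, is open upwards, bottom at z -12. The housing's lower hexagon lies between the foot plate and the lower saddle, so its centre may end anywhere from cradle x -2 to +10 mm; aim at +4 and lower it square to the slope.
- filter_housing: The loose steel filter housing (about 0.3 kg); same point as housing_centre, with its axes: x along the housing, away from the nozzle.
- housing_centre (a point): Centre of the housing, on its axis: round steel tube 26 mm thick, 142 mm long between two hexagonal end caps, each 40 mm across flats, 24 mm long; at the -x end a 9 mm nozzle. It lies on flats of its caps on the desk, axis 20 mm up, left or right of the stand, nozzle roughly towards the robot.
- nozzle_tip (a point): End of the nozzle, on the axis, 119 mm from the housing's centre (24 mm beyond its cap). The other end is blank.
- clamp_half (a joint): Hinged upper half of the clamp. rad: 0 closed over the tube, about 2 at the start, standing open to the left (limit 2.3). Stiff hinge (0.05 N m): stays where left. It cannot close while the bolt stands upright or the housing is not home. Any push on its outer face towards the tube closes it; press the arch's top to finish.
- clamp_hinge (a point): Middle of the fixed hinge axis of the clamp half: parallel to cradle x, at cradle x -46, y +29, z +3 mm. Axes as the cradle's.
- slot_lug (a point): Middle of the slot, on the outer face of the clamp half's flat lug (26 x 28 x 7 mm), 64 mm from the hinge, with the half's axes; slot 12 mm wide, open at the free end, 73 mm from the hinge. The strap is an aluminium arch 26 mm wide; closed, in the cradle frame, its top is at y 0, z 19 mm and the lug at y -44 to -16, z 3 to 10.
- swing_bolt (a joint): Swing bolt right of the lower saddle. rad: 0 upright (square to the slope) in the slot, at its stop; grows as it swings out and down to the right (0.9 to 1.3 at the start, limit 1.6). It stays where left (0.03 N m) and can be pushed with shut fingers on the nut's outer side or pinched by the nut.
- bolt_pivot (a point): Middle of the bolt's fixed pivot axis: parallel to cradle x, at cradle x -46, y -35, z -14 mm. Axes as the cradle's.
- bolt_knob (a point): Centre of the bolt's black knurled nut, 37 mm from the pivot: 20 mm in diameter, 18 mm tall (28 to 46 mm from the pivot) on an 8 mm shank that ends at 49 mm. With clamp closed and bolt upright the nut stands 4 mm above the lug and keeps it shut.
- catch_cup: Small white cup, 45 mm wide, 38 mm high, on the desk under the nozzle's place; origin at the middle of its foot. To be left alone.
- pipette: White and blue pipette, 241 mm long, 28 mm high, lying on the other side of the stand from the housing; origin at its middle, on the desk. To be left alone.

How it is judged:
On the way, in this order (a step that is already met when the one before it is completed fails the run):
1. the housing lies home in both saddles, nozzle downhill, and is let go (x of housing_centre in the frame of cradle between -0.006 and 0.014 m and y of housing_centre in the frame of cradle between -0.004 and 0.004 m and z of housing_centre in the frame of cradle between -0.004 and 0.004 m and x of nozzle_tip in the frame of cradle below -0.1 m and angle between the x axis of filter_housing and the x axis of cradle, either way round below 0.05 rad and contact force between the fingers and filter_housing below 0.3 N), for 0.2 s.
2. the clamp half is closed over the housing (x of housing_centre in the frame of cradle between -0.006 and 0.014 m and y of housing_centre in the frame of cradle between -0.004 and 0.004 m and z of housing_centre in the frame of cradle between -0.004 and 0.004 m and x of nozzle_tip in the frame of cradle below -0.1 m and angle between the x axis of filter_housing and the x axis of cradle, either way round below 0.05 rad and value of joint clamp_half below 0.05 rad), for 0.2 s.
3. the bolt stands upright in the slot (all of step 2 and value of joint swing_bolt below 0.1 rad), for 0.2 s.
At the end, for the whole second after the job is handed in: The housing lies at rest in both saddles (centre within 4 mm of the axis across and in height, -6 to +14 mm along it, within 0.05 rad of the slope, nozzle downhill through the notch), the clamp half is closed to within 0.05 rad and the swing bolt stands within 0.1 rad of upright in its slot (all of step 3 and linear speed of filter_housing below 0.02 m/s and velocity of joint each of swing_bolt, clamp_half below 0.1 rad/s); the robot touches nothing.
It fails at once if the catch cup is moved more than 30 mm (distance of catch_cup from where it was at the start of the episode above 0.03 m).
It fails at once if the pipette is moved more than 30 mm (distance of pipette from where it was at the start of the episode above 0.03 m).
It fails at once if the housing is dropped (falls freely by more than about 25 mm) (linear speed of filter_housing above 0.7 m/s and contact force between the fingers and filter_housing below 0.3 N).
It also fails if it takes over 61 s, if anything falls off the work surface, if the arm or the gripper's body presses on something with over 40 N, if the wrist force passes 120 N, or if a joint passes its speed limit or range.

## Working session

There is one attempt and no reset: what is moved stays moved. The work goes in short steps, Python scripts to look and compute and a shell command to move; the robot and the scene stay as the last step left them, time stands still between calls to the robot, and variables do not carry over. Pictures are saved under pics/ and viewed, and the job is handed in when it is done.

```bash
ls; mkdir -p pics; python3 - <<'E'
from rig import *
import cv2
s=get_state();print(s)
for n in ["scene","top","wrist"]:
    d=get_image(n);cv2.imwrite(f"pics/{n}0.png",d["frame"][:,:,::-1])
    print(n,d["camera_matrix"],d["rvec"],d["tvec"])
E
```

```text
pics
{'clock': 0.0, 'qpos': array([-1.30499229e+00,  2.76595773e-01,  1.50612348e+00,  8.96527537e-06,
        1.36067015e+00, -1.20983314e-01]), 'qd': array([-0.00023291, -0.0019473 ,  0.00106666,  0.00282112, -0.00082588,
        0.00205032]), 'effort': array([ 1.48734907e-04, -4.16772544e+01, -2.45811403e+01,  3.66349639e-05,
        1.10732991e-02,  1.07401269e-05]), 'position': array([ 0.21676911, -0.53201833,  0.2287431 ]), 'ee_rot': array([-8.96338436e-04,  9.81357440e-01,  1.92189406e-01, -6.06231503e-05]), 'contact_force': array([-0.7348132 ,  0.00100958, -0.19353881]), 'moment': array([ 7.41680304e-06, -2.04660592e-02,  2.80130610e-02]), 'width': 0.08514170702027193}
scene [[391.23379674   0.         324.22696232]
 [  0.         391.23379674 199.32738786]
 [  0.           0.           1.        ]] [ 1.13545601 -2.28602719  1.06292524] [0.33154031 0.34034534 0.9699162 ]
top [[448.10849447   0.         322.45065714]
 [  0.         448.10849447 198.42225317]
 [  0.           0.           1.        ]] [ 2.19879437 -2.14999216  0.09473772] [0.00902589 0.52136096 1.09958622]
wrist [[297.69322223   0.         324.8796992 ]
 [  0.         297.69322223 205.54394422]
 [  0.           0.           1.        ]] [-2.41958346  1.62812902  0.21791143] [-0.57404835 -0.03347336  0.37854273]
```

View pics/scene0.png

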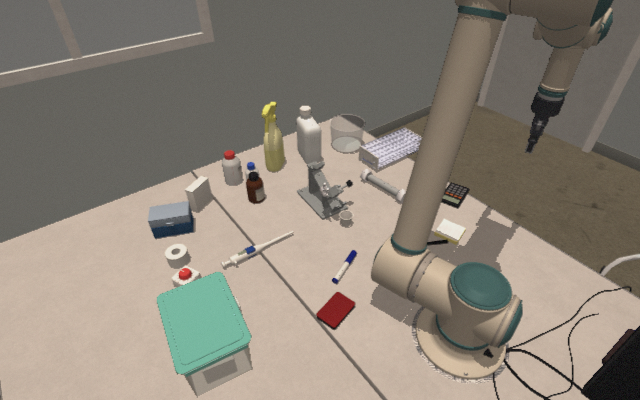

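View pics/top0.png

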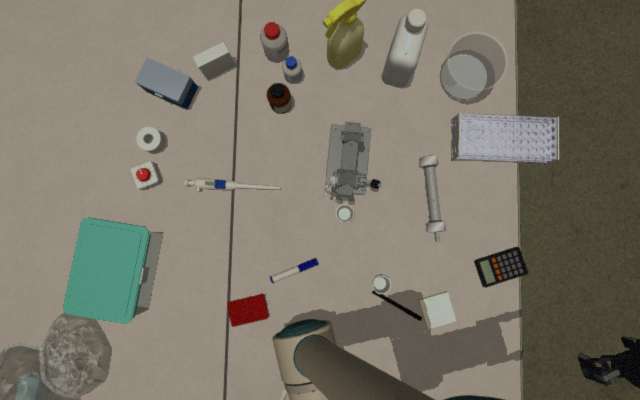

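View pics/wrist0.png

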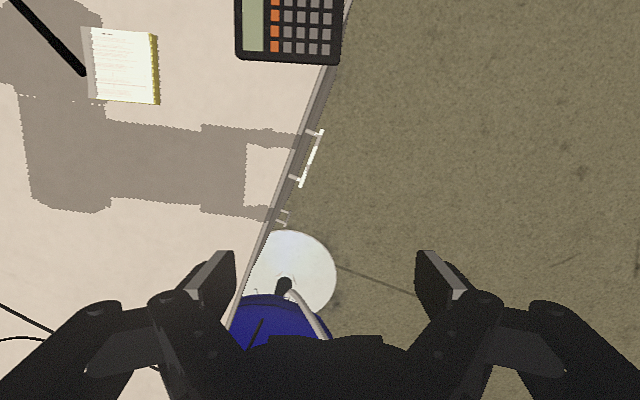

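The top view shows the stand at about (348,160), the housing at (432,195) with its nozzle towards the robot at (437,238), the cup at (344,213) and the pipette at (235,185). I'll zoom in to measure them.

```bash
python3 - <<'E'
import cv2
im=cv2.imread("pics/top0.png")
cv2.imwrite("pics/top_stand.png",cv2.resize(im[110:230,315:395],None,fx=5,fy=5,interpolation=cv2.INTER_CUBIC))
cv2.imwrite("pics/top_h.png",cv2.resize(im[145:245,400:470],None,fx=6,fy=6,interpolation=cv2.INTER_CUBIC)[:600])
im=cv2.imread("pics/scene0.png")
cv2.imwrite("pics/scene_s.png",cv2.resize(im[150:240,285:415],None,fx=6,fy=6,interpolation=cv2.INTER_CUBIC))
E
```

```text
(no output)
```

View pics/top_stand.png

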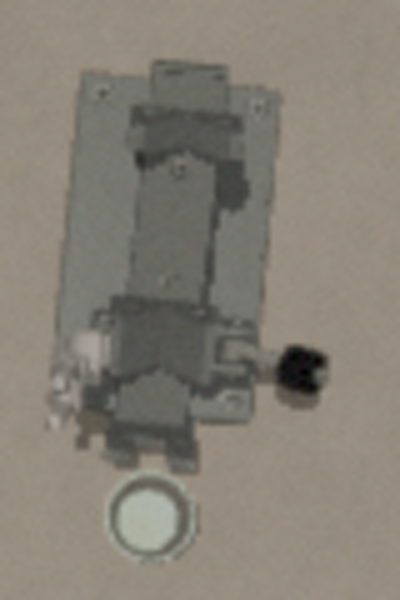

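View pics/top_h.png

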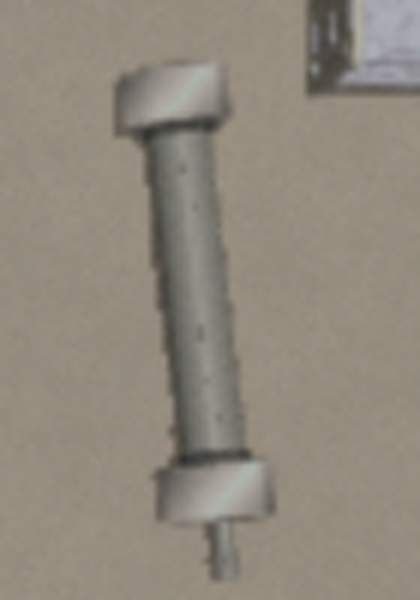

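View pics/scene_s.png

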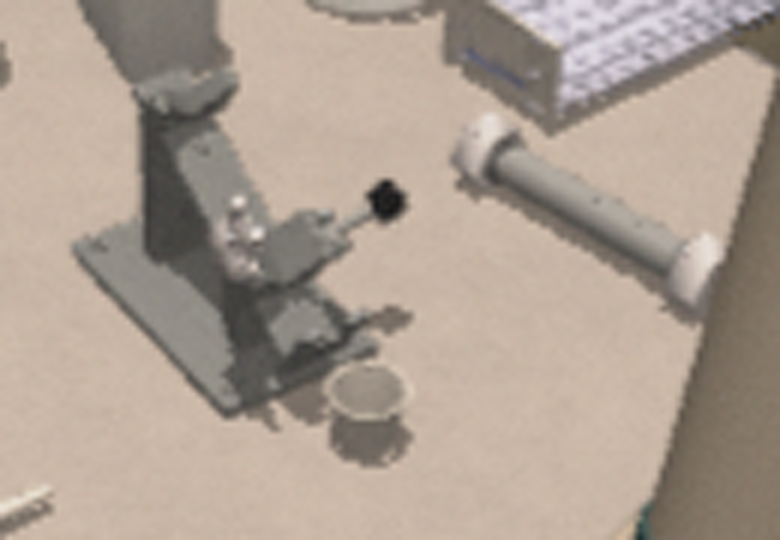

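```bash
cat > h.py <<'E'
import numpy as np, cv2
from scipy.spatial.transform import Rotation as R
from scipy.optimize import least_squares
def proj(P,d):
    return cv2.projectPoints(np.atleast_2d(np.array(P,float)),np.array(d["rvec"],float),np.array(d["tvec"],float),d["camera_matrix"],None)[0].reshape(-1,2)
def ray(px,z,d):
    Rm=cv2.Rodrigues(np.array(d["rvec"],float))[0]; t=np.array(d["tvec"],float).ravel()
    C=-Rm.T@t; v=Rm.T@np.linalg.inv(d["camera_matrix"])@np.array([px[0],px[1],1.])
    return C+v*(z-C[2])/v[2]
def Rcr(psi):  # cradle axes (cols) in world
    return (R.from_euler('z',psi)*R.from_euler('y',-np.pi/6)).as_matrix()
def tool(): 
    from rig import get_state
    s=get_state(); q=s["ee_rot"]; return np.array(s["position"]),R.from_quat([q[1],q[2],q[3],q[0]])
def goto(p,Rt):
    """shift mm, rotvec deg in tool axes from measured pose to target (p, matrix)"""
    p0,r0=tool(); r=r0.inv()
    print("shift",np.round(r.apply(np.array(p)-p0)*1e3,1),"turn",np.round(np.degrees((r*R.from_matrix(Rt)).as_rotvec()),1))
E
python3 - <<'E'
from h import *
from rig import *
d=get_image("top")
f=lambda c,s,o:((c[0]+.5)/s-.5+o[0],(c[1]+.5)/s-.5+o[1])
H=lambda c:f(c,6,(400,145)); S=lambda c:f(c,5,(315,110))
# housing: cap centres / tube edges
for n,c,z in [("nozzle tip",(226,578),.02),("tube low mid",(213,455),.02),("tube up mid",(180,130),.02),("cap top far",(172,64),.02),("capNear end",(214,520),.02)]:
    print(n,ray(H(c),z,d))
for n,c in [("cupTop",(150,517))]: print(n,ray(S(c),.038,d))
print("pip",[ray(p,.014,d) for p in [(186,184),(280,188)]])
Rm=cv2.Rodrigues(d["rvec"])[0]; print("cam",-Rm.T@d["tvec"])
pts=[((132,105),(64,26,0)),((243,110),(64,-26,0)),((243,160),(50,-26,0)),((112,298),(-31,26,0)),((198,440),(-97,-22,8)),((195,470),(-103,-22,8)),((105,460),(-103,22,8)),((108,432),(-97,22,8))]
m=np.array([p[1] for p in pts])/1e3; u=np.array([S(p[0]) for p in pts])
def res(v): return (proj((Rcr(v[2])@m.T).T+np.array([v[0],v[1],.11]),d)-u).ravel()
r=least_squares(res,[.6,-.05,0],loss='soft_l1'); print(r.x,r.fun.reshape(-1,2).round(1))
w=get_image("wrist"); p0,r0=tool(); Rw=cv2.Rodrigues(w["rvec"])[0]; C=-Rw.T@w["tvec"]
print("wristcam in tool",r0.inv().apply(C-p0), (r0.inv().as_matrix()@Rw.T).round(3))
E
```

```text
nozzle tip [ 0.42146087 -0.26759104  0.02      ]
tube low mid [ 0.4724055  -0.26219311  0.02      ]
tube up mid [ 0.60905514 -0.24828399  0.02      ]
cap top far [ 0.63715886 -0.24487399  0.02      ]
capNear end [ 0.44537686 -0.26261057  0.02      ]
cupTop [ 0.4848556  -0.03473801  0.038     ]
pip [array([0.5508227 , 0.36742488, 0.014     ]), array([0.54595115, 0.12882863, 0.014     ])]
cam [0.42077949 0.01696422 1.14177292]
[ 0.60809541 -0.03999952 -0.07253417] [[-0.1  0.3]
 [ 0.5  1.4]
 [-0.2 -2.7]
 [-0.1  0.6]
 [-0.1  0.8]
 [ 0.2 -2.9]
 [ 0.1 -2.7]
 [-0.3  0.7]]
wristcam in tool [ 6.56660928e-02  2.15436835e-05 -1.44132464e-01] [[-0.001 -0.966 -0.26 ]
 [ 1.    -0.001 -0.001]
 [ 0.001 -0.26   0.966]]
```

```bash
cat >> h.py <<'E'
def Rdown(yaw): # tool z down, tool x at yaw
    c,s=np.cos(yaw),np.sin(yaw); return np.array([[c,s,0],[s,-c,0],[0,0,-1.]])
E
python3 - <<'E'
from h import *
goto([.6,-.12,.27],Rdown(0.0))
E
```

```text
shift [ 510.4 -237.4  -40.6] turn [-0.   0.  22.2]
```

```bash
python3 -m jog '[60,-27,-40,0,0,5, 120,-55,-40,0,0,10, 180,-83,-40,0,0,15, 235,-110,-40,0,0,20, 290,-136,-40,0,0,22, 345,-162,-40,0,0,22, 400,-188,-40,0,0,22, 455,-213,-40,0,0,22, 510,-237,-40,0,0,22, 510,-237,-40,0,0,22]'
python3 - <<'E'
from h import *
from rig import *
d=get_image("wrist");cv2.imwrite("pics/w1.png",d["frame"][:,:,::-1])
np.savez("w1.npz",K=d["camera_matrix"],r=d["rvec"],t=d["tvec"])
print(tool()[0])
E
```

```text
clock: 1.5
position: [0.602, -0.1173, 0.2688]
ee_rot: [-0.001, 1.0, 0.004, 0.0]
contact_force: [-0.5, -1.0, 0.2]
width: 0.0856
[ 0.60147048 -0.11813199  0.26882173]
```

View pics/w1.png

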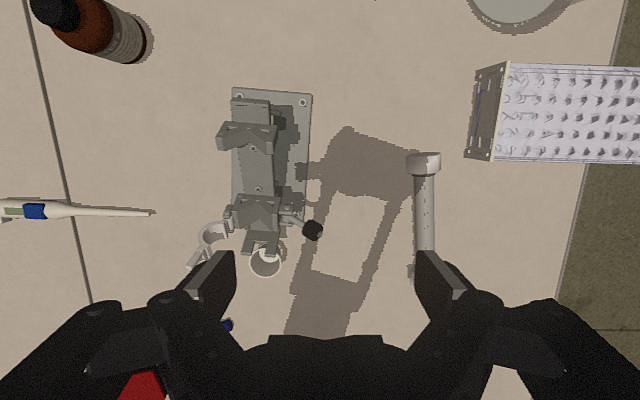

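The stand (215–325, 88–280) and the housing (410–440, 152–285) are both in view. I'll zoom in on the stand.

```bash
python3 - <<'E'
import cv2
im=cv2.imread("pics/w1.png")
cv2.imwrite("pics/w1a.png",cv2.resize(im[110:190,200:320],None,fx=6,fy=6,interpolation=cv2.INTER_CUBIC))
cv2.imwrite("pics/w1b.png",cv2.resize(im[180:280,180:330],None,fx=5,fy=5,interpolation=cv2.INTER_CUBIC))
E
```

```text
(no output)
```

View pics/w1a.png

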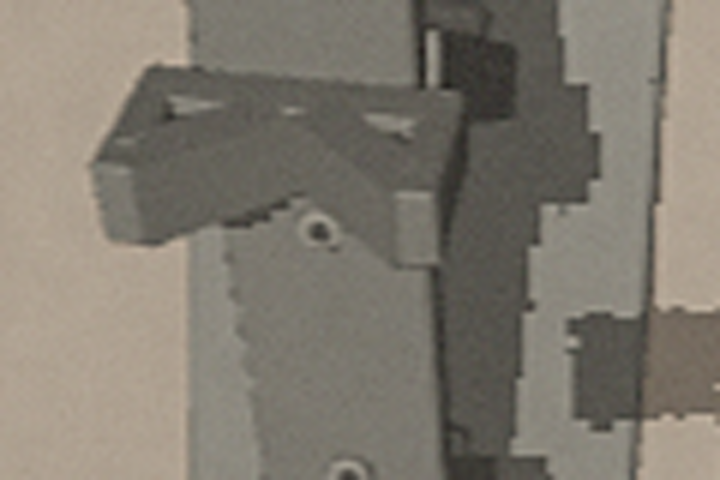

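View pics/w1b.png

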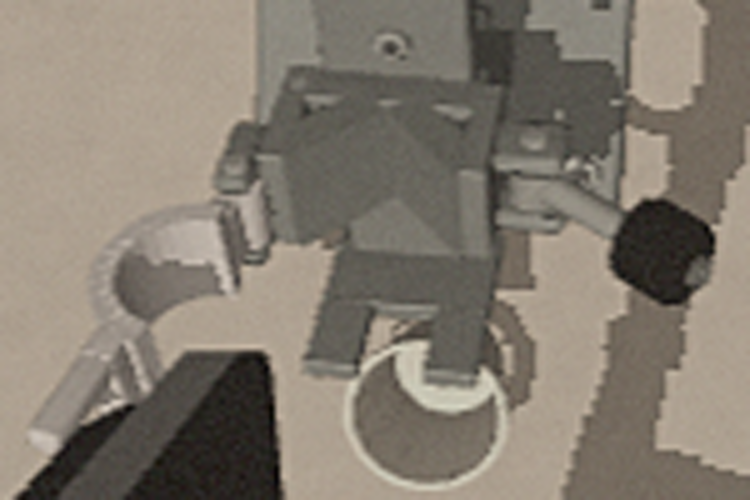

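```bash
cat > fit.py <<'E'
from h import *
z=np.load("w1.npz"); d={"camera_matrix":z["K"],"rvec":z["r"],"tvec":z["t"]}
A=lambda c:((c[0]+.5)/6-.5+200,(c[1]+.5)/6-.5+110); B=lambda c:((c[0]+.5)/5-.5+180,(c[1]+.5)/5-.5+180)
pts=[(A((92,163)),(64,26,0)),(A((105,240)),(50,26,0)),(A((155,243)),(50,18.5,0)),(A((398,190)),(64,-18.5,0)),(A((437,193)),(64,-26,0)),(A((437,265)),(50,-26,0)),(A((398,262)),(50,-18.5,0)),
(B((460,168)),(-31,-18.5,0)),(B((490,170)),(-31,-26,0)),(B((493,252)),(-61,-26,0)),(B((465,250)),(-61,-18.5,0)),(B((388,105)),(-31,0,-18.5)),(B((395,195)),(-61,0,-18.5)),
(B((307,360)),(-97,22,8)),(B((360,362)),(-97,8,8)),(B((425,370)),(-97,-8,8)),(B((478,372)),(-97,-22,8)),(B((260,155)),(-31,26,0))]
m=np.array([p[1] for p in pts])/1e3; u=np.array([p[0] for p in pts])
def res(v): return (proj((Rcr(v[2])@m.T).T+np.array([v[0],v[1],v[3]]),d)-u).ravel()
r=least_squares(res,[.6,-.05,0,.11],loss='soft_l1'); print(r.x.round(4));print(r.fun.reshape(-1,2).round(1).tolist())
r=least_squares(lambda v:res([v[0],v[1],v[2],.11]),[.6,-.05,0],loss='soft_l1'); print(r.x.round(4));print(r.fun.reshape(-1,2).round(1).tolist())
im=cv2.imread("pics/w1.png")
hz=[ray(p,.02,d) for p in [(423,157),(424.5,178),(425,225)]]; print(np.round(hz,4))
# bolt / clamp angles
v=list(r.x)+[.11]; o=np.array([v[0],v[1],.11]); Rc=Rcr(v[2])
k=B((662,250))
b=least_squares(lambda a:(proj(Rc@(np.array([-46,-35-37*np.sin(a[0]),-14+37*np.cos(a[0])])/1e3)+o,d)-k).ravel(),[1.1]); print("bolt",b.x,b.fun)
k=B((48,432))
b=least_squares(lambda a:(proj(Rc@(np.array([-46,29-73*np.cos(a[0])+3.5*np.sin(a[0]),3+73*np.sin(a[0])+3.5*np.cos(a[0])])/1e3)+o,d)-k).ravel(),[2.]); print("clamp",b.x,b.fun)
E
python3 fit.py
python3 -c "
import cv2
im=cv2.imread('pics/w1.png')
cv2.imwrite('pics/w1c.png',cv2.resize(im[140:300,390:460],None,fx=3.7,fy=3.7,interpolation=cv2.INTER_CUBIC))"
```

```text
[ 0.6    -0.04   -0.0727  0.108 ]
[[-0.3, -0.1], [0.4, 0.2], [0.2, 0.3], [-1.6, -0.5], [0.3, -0.4], [1.1, 0.5], [-0.4, 0.4], [-0.8, 0.0], [-0.2, 0.1], [0.4, 0.9], [-0.3, 0.8], [0.4, -0.1], [1.2, -0.8], [-0.3, -0.3], [0.2, 0.1], [-0.1, -0.5], [0.4, -0.1], [-0.6, -0.4]]
[ 0.6004 -0.0405 -0.0739]
[[-0.5, -0.5], [0.2, -0.1], [0.1, 0.1], [-1.4, -0.8], [0.5, -0.6], [1.4, 0.3], [-0.3, 0.2], [-0.8, 0.2], [-0.0, 0.3], [0.5, 1.2], [-0.3, 1.1], [0.4, 0.0], [1.2, -0.6], [-0.5, 0.0], [0.1, 0.5], [-0.1, -0.2], [0.5, 0.3], [-0.7, -0.3]]
[[ 0.6284 -0.2453  0.02  ]
 [ 0.6007 -0.2499  0.02  ]
 [ 0.5346 -0.2568  0.02  ]]
bolt [0.9836695] [0.16651898 0.17168428]
clamp [1.84634808] [-2.48343677  6.02831396]
```

View pics/w1c.png

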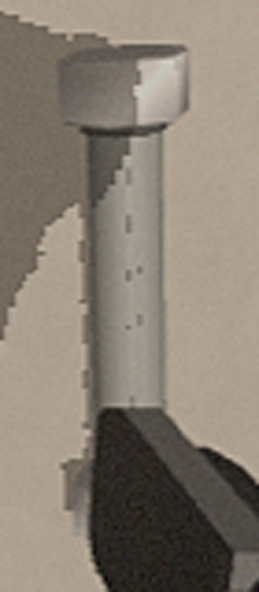

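```bash
python3 - <<'E'
from h import *
from rig import *
d=get_image("top"); im=cv2.imread("pics/top0.png")
big=cv2.resize(im[110:230,315:395],None,fx=5,fy=5,interpolation=cv2.INTER_CUBIC)
o=np.array([.600,-.040,.109]);Rc=Rcr(-.073)
segs=[]
for x0,x1 in [(50,64),(-61,-31)]:
  for x in (x0,x1):
    segs+=[[(x,26,0),(x,18.5,0)],[(x,18.5,0),(x,0,-18.5)],[(x,0,-18.5),(x,-18.5,0)],[(x,-18.5,0),(x,-26,0)]]
  for y in (26,-26): segs+=[[(x0,y,0),(x1,y,0)]]
for y in (22,8,-8,-22): segs+=[[(-97,y,8),(-103,y,8)]]
for x in(-97,-103): segs+=[[(x,22,8),(x,8,8)],[(x,-22,8),(x,-8,8)],[(x,-8,8),(x,-8,-12)],[(x,8,8),(x,8,-12)],[(x,8,-12),(x,-8,-12)]]
for a,b in segs:
  q=proj([Rc@(np.array(p)/1e3)+o for p in (a,b)],d); q=((q-[315,110]+.5)*5-.5).round().astype(int)
  cv2.line(big,tuple(map(int,q[0])),tuple(map(int,q[1])),(0,0,255),1)
cv2.imwrite("pics/ov.png",big)
E
```

```text
(no output)
```

View pics/ov.png

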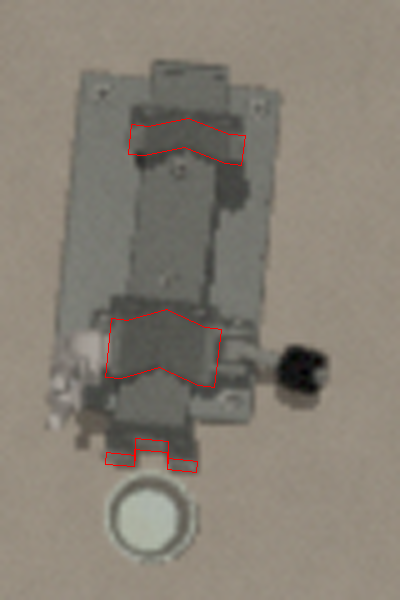

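Reprojected into the top view, the wrist fit lands on the saddles and foot plate, so I have cradle (0.600, -0.040, 0.109), yaw -0.073, and housing centre about (0.540, -0.2556), yaw 0.102. Next is the grasp.

```bash
python3 - <<'E'
from h import *
g=[.5495,-.2546]
goto(g+[.10],Rdown(.102)); goto(g+[.022],Rdown(.102))
E
```

```text
shift [-51.1 134.5 169.1] turn [ 0.   0.1 -5.6]
shift [-51.  134.5 247.1] turn [ 0.   0.1 -5.6]
```

```bash
python3 -m jog '[-15,45,20,0,0,-2, -35,90,60,0,0,-4, -51,134.5,100,0,0,-5.6, -51,134.5,150,0,0,-5.6, -51,134.5,180,0,0,-5.6, -51,134.5,180,0,0,-5.6]' 0 40
python3 - <<'E'
from h import *
from rig import *
d=get_image("wrist");cv2.imwrite("pics/w2.png",d["frame"][:,:,::-1])
g=[.5495,-.2546]
goto(g+[.022],Rdown(.102))
E
```

```text
clock: 2.35
position: [0.5458, -0.2558, 0.0875]
ee_rot: [-0.001, 0.999, 0.049, -0.003]
contact_force: [-0.9, -0.3, 1.2]
width: 0.0856
shift [ 2.1 -1.5 67.4] turn [-0.   0.1 -0.2]
```

View pics/w2.png

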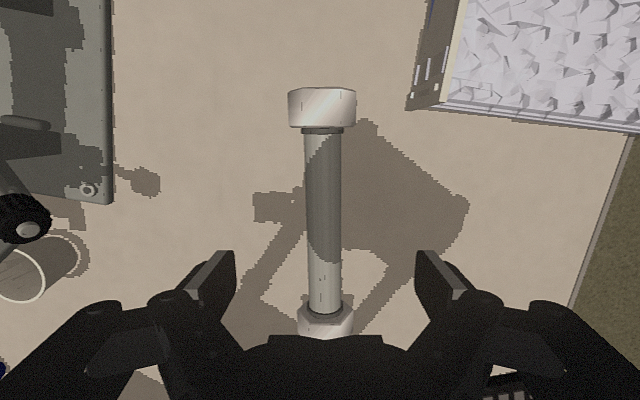

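The housing runs straight up the middle between the fingers. Its far cap is at rows 88–130 and its near cap at about row 312.

```bash
python3 - <<'E'
from h import *
from rig import *
d=get_image("wrist")
for p,z in [((322,127),.04),((325.5,308),.04),((322,133),.033),((325,312),.033),((322,88.5),.04),((323,200),.033)]: print(p,ray(p,z,d).round(4))
c=np.array([.5395,-.2556,.02]);u=np.array([np.cos(.102),np.sin(.102),0])
for s,z in [(71,.04),(-71,.04),(95,.04)]: print(s,proj(c+u*s/1e3+[0,0,z-.02],d).round(1))
E
python3 -m jog '[2,-1.5,40,0,0,0, 2,-1.5,67,0,0,0, 2,-1.5,67,0,0,0, 2,-1.5,67,0,0,0]' 0 40
```

```text
(322, 127) [ 0.6117 -0.2482  0.04  ]
(325.5, 308) [ 0.4825 -0.2632  0.04  ]
(322, 133) [ 0.6079 -0.2485  0.033 ]
(325, 312) [ 0.4742 -0.2636  0.033 ]
(322, 88.5) [ 0.6343 -0.246   0.04  ]
(323, 200) [ 0.5629 -0.2535  0.033 ]
71 [[322.1 129.6]]
-71 [[323.3 323.6]]
95 [[321.8  88.9]]
clock: 2.95
position: [0.5525, -0.2546, 0.0248]
ee_rot: [0.001, 0.999, 0.05, 0.002]
contact_force: [-0.4, 1.2, 0.1]
width: 0.0855
```

```bash
python3 -m jog '[0,0,0,0,0,0, 0,0,0,0,0,0, 0,0,0,0,0,0, 0,0,0,0,0,0,0,0,0,0,0,0]' 0.95 45
python3 - <<'E'
from h import *
goto([.5495,-.2546,.022],Rdown(.102))
E
```

```text
clock: 3.58
position: [0.5512, -0.2538, 0.0232]
ee_rot: [0.0, 0.999, 0.05, 0.0]
contact_force: [-0.8, 0.2, 4.8]
width: 0.0202
shift [-1.8  0.6  1.2] turn [ 0.  -0.  -0.1]
```

```bash
python3 -m jog '[0,0,0,0,0,0, 0,0,0,0,0,0]'
python3 - <<'E'
from h import *
from rig import *
d=get_image("wrist");cv2.imwrite("pics/w3.png",d["frame"][:,:,::-1])
s=get_state();print(s["width"],s["position"],s["contact_force"])
E
```

```text
clock: 3.82
position: [0.5512, -0.2538, 0.0232]
ee_rot: [0.0, 0.999, 0.05, 0.0]
contact_force: [-0.2, -0.2, 5.4]
width: 0.0204
0.02049573940170784 [ 0.55122705 -0.25383133  0.02316189] [-1.8354291  -0.26521291  5.32808207]
```

View pics/w3.png

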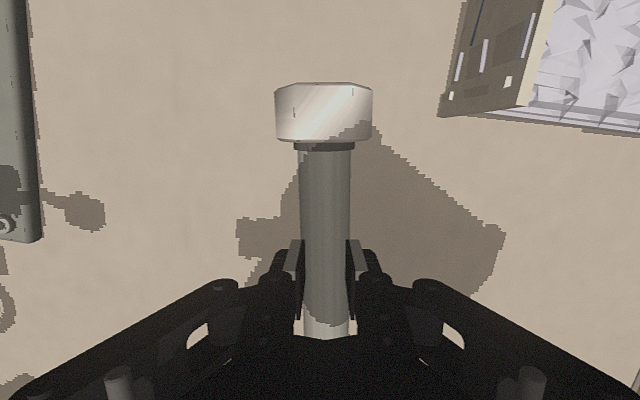

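The tube sits between the pads, but the width reads 20 mm where the tube is 26 mm. I'll do a short test lift before trusting the grip.

```bash
python3 -m jog '[0,0,-5,0,0,0, 0,0,-12,0,0,0, 0,0,-22,0,0,0, 0,0,-35,0,0,0, 0,0,-35,0,0,0]' - 60
python3 - <<'E'
from h import *
from rig import *
d=get_image("wrist");cv2.imwrite("pics/w4.png",d["frame"][:,:,::-1])
d=get_image("scene");cv2.imwrite("pics/s4.png",cv2.resize(d["frame"][130:240,320:460,::-1],None,fx=5,fy=5))
s=get_state();print(s["width"],s["position"],s["contact_force"],s["moment"])
E
```

```text
clock: 4.5
position: [0.5522, -0.2543, 0.0593]
ee_rot: [0.001, 0.999, 0.05, 0.001]
contact_force: [-0.2, -0.9, -3.7]
width: 0.0195
0.019717143961980956 [ 0.55111667 -0.25367784  0.05793445] [-0.29902299 -0.60405359 -4.91266875] [-0.0107595  -0.07212959 -0.02144497]
```

View pics/w4.png

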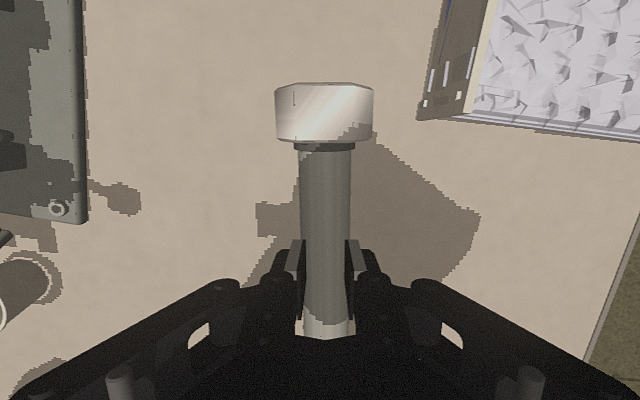

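View pics/s4.png

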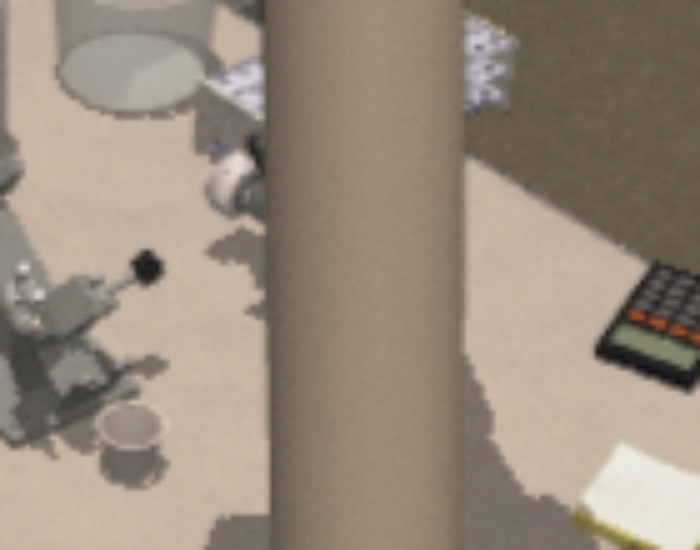

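```bash
python3 - <<'E'
from h import *
from rig import *
d=get_image("wrist");p,r=tool()
for s in (95,71):
  for y in (-11.5,0,11.5): print(s,y,proj(p+r.apply(np.array([-11.8+s,y,3.2-20])/1e3),d).round(1))
E
python3 -c "
import cv2
im=cv2.imread('pics/w4.png')
cv2.imwrite('pics/w4c.png',cv2.resize(im[70:170,260:390],None,fx=5,fy=5,interpolation=cv2.INTER_CUBIC))"
```

```text
95 -11.5 [[295.6  80.5]]
95 0 [[324.4  80.5]]
95 11.5 [[353.1  80.5]]
71 -11.5 [[297.1 141.8]]
71 0 [[324.4 141.8]]
71 11.5 [[351.8 141.8]]
```

View pics/w4c.png

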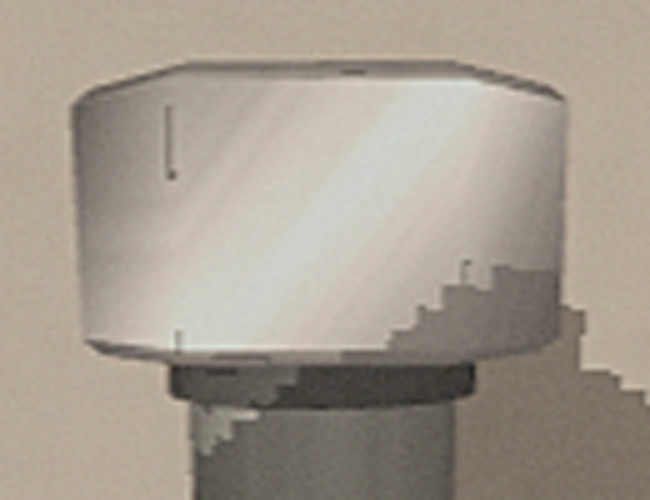

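```bash
cat >> h.py <<'E'
CO=np.array([.600,-.040,.109]); CP=-.073
def cr(x,y,z): return CO+Rcr(CP)@(np.array([x,y,z])/1e3)
Rc=Rcr(CP); RT=np.c_[Rc[:,0],-Rc[:,1],-Rc[:,2]]   # tool x = cradle x, z into slope
def incr():
    p,r=tool(); print("tcp in cradle mm",np.round(Rc.T@(p-CO)*1e3,1),"rot err deg",np.round(np.degrees((R.from_matrix(RT).inv()*r).as_rotvec()),2))
E
python3 - <<'E'
from h import *
goto(cr(16,0,73),RT); print(cr(16,0,73)); incr()
E
```

```text
shift [  48.  -211.4 -122.6] turn [-2.6 29.9  9.7]
[ 0.57741671 -0.03834849  0.18021985]
tcp in cradle mm [ -54.7 -216.5  -27.8] rot err deg [  2.61 -29.94  -9.71]
```

```bash
python3 -m jog '[0,0,-40,0,0,0, 5,-20,-80,-0.3,3,1, 12,-50,-115,-0.6,8,2.5, 20,-85,-130,-1,13,4.2, 28,-120,-135,-1.4,18,5.8, 36,-155,-135,-1.9,23,7.5, 43,-185,-130,-2.3,27,9, 48,-211,-123,-2.6,29.9,9.7, 48,-211.4,-122.6,-2.6,29.9,9.7, 48,-211.4,-122.6,-2.6,29.9,9.7]'
python3 - <<'E'
from h import *
from rig import *
incr()
d=get_image("wrist");cv2.imwrite("pics/w5.png",d["frame"][:,:,::-1])
d=get_image("top");cv2.imwrite("pics/t5.png",cv2.resize(d["frame"][90:240,290:430,::-1],None,fx=4,fy=4))
d=get_image("scene");cv2.imwrite("pics/s5.png",cv2.resize(d["frame"][100:250,270:430,::-1],None,fx=4,fy=4))
goto(cr(16,0,73),RT)
E
```

```text
clock: 5.9
position: [0.5776, -0.0386, 0.1801]
ee_rot: [0.01, 0.965, -0.035, 0.258]
contact_force: [0.3, -0.8, -2.7]
width: 0.0191
tcp in cradle mm [16.1 -0.3 72.8] rot err deg [-0.   -0.07 -0.06]
shift [-1.2 -1.1 -0.1] turn [ 0. -0. -0.]
```

View pics/w5.png

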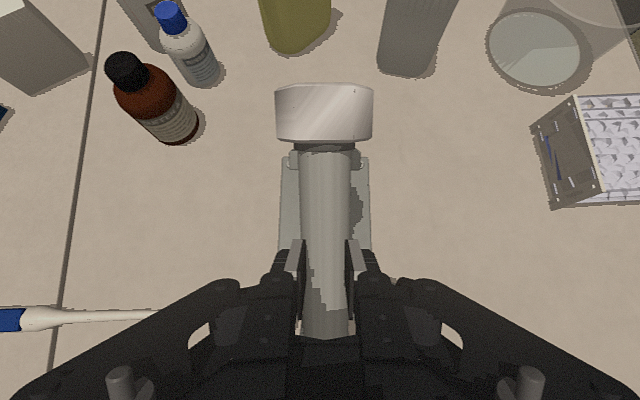

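View pics/t5.png

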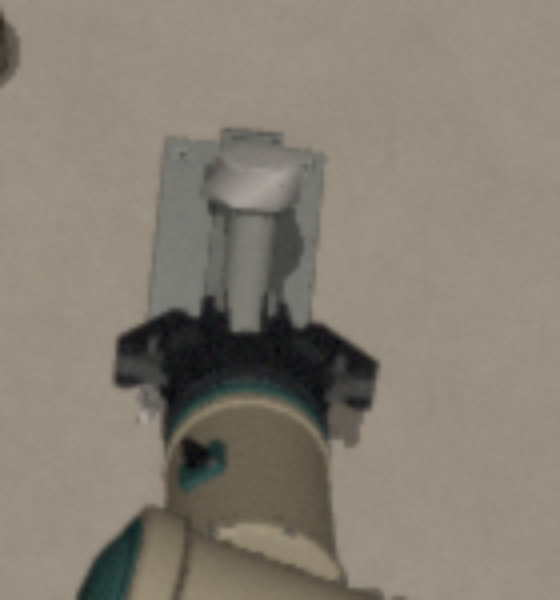

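View pics/s5.png

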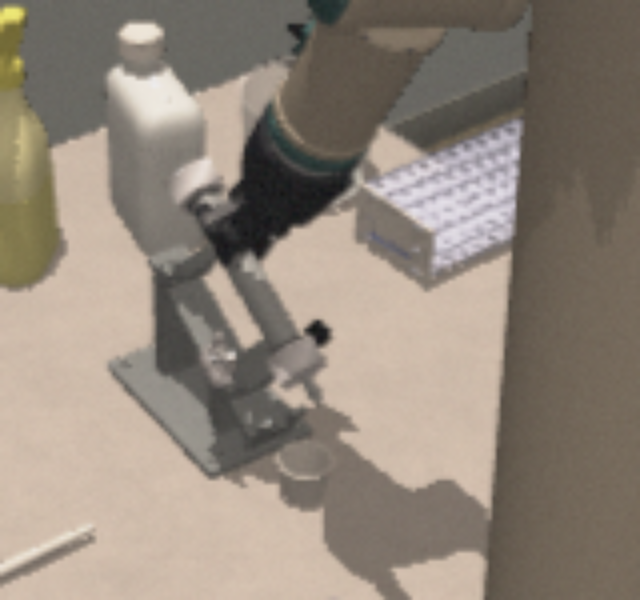

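The housing is lined up over the stand, nozzle above the cup at about (315,400) in the scene crop. I'll lower it square to the slope.

```bash
python3 -m jog '[0,0,20,0,0,0, 0,0,40,0,0,0, 0,0,54,0,0,0, 0,0,60,0,0,0, 0,0,62,0,0,0, 0,0,62,0,0,0]'
python3 - <<'E'
from h import *
from rig import *
incr(); print((Rc.T@get_state()["contact_force"]).round(1))
d=get_image("wrist");cv2.imwrite("pics/w6.png",d["frame"][:,:,::-1])
d=get_image("scene");cv2.imwrite("pics/s6.png",cv2.resize(d["frame"][140:240,290:390,::-1],None,fx=6,fy=6))
E
```

```text
clock: 6.8
position: [0.6086, -0.0408, 0.1269]
ee_rot: [0.01, 0.965, -0.035, 0.259]
contact_force: [-0.6, 0.2, -4.9]
width: 0.0194
tcp in cradle mm [16.4 -0.2 11.1] rot err deg [-0.    0.01 -0.02]
[-3.   0.1 -4. ]
```

View pics/w6.png

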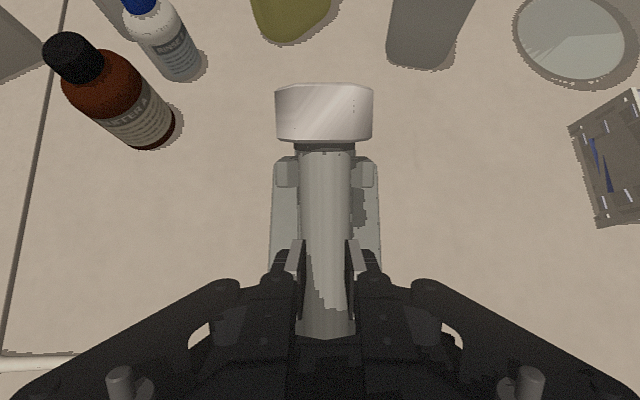

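View pics/s6.png

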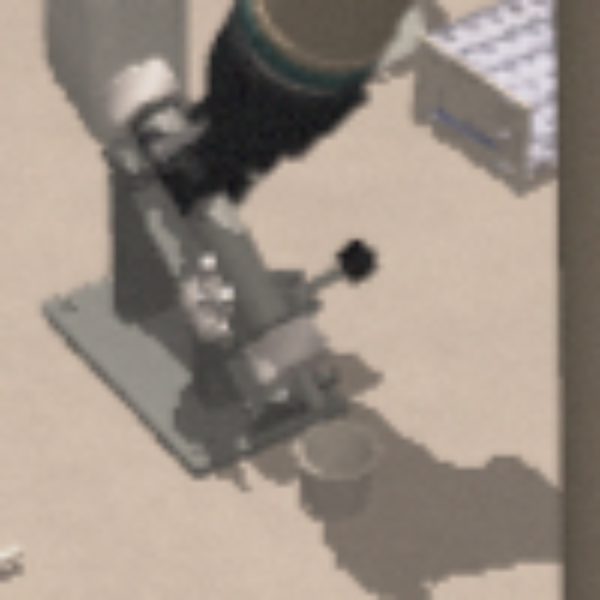

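The upper saddle's flats, at columns 274 and 373, are centred on the tube, so I'll go on down slowly.

```bash
python3 -m jog '[0,0,2,0,0,0, 0,0,4,0,0,0, 0,0,6,0,0,0, 0,0,7,0,0,0, 0,0,7,0,0,0]'
python3 - <<'E'
from h import *
from rig import *
incr(); print((Rc.T@get_state()["contact_force"]).round(1))
E
python3 -m jog '[0,0,1,0,0,0, 0,0,2,0,0,0, 0,0,2,0,0,0]'
python3 - <<'E'
from h import *
from rig import *
incr(); print((Rc.T@get_state()["contact_force"]).round(1), get_state()["moment"])
E
```

```text
clock: 7.52
position: [0.6118, -0.0408, 0.121]
ee_rot: [0.009, 0.965, -0.035, 0.259]
contact_force: [-4.1, 0.5, 2.1]
width: 0.0195
tcp in cradle mm [16.2  0.   4.5] rot err deg [ 0.01  0.   -0.01]
[-2.6  0.2  3.9]
clock: 7.9
position: [0.612, -0.0406, 0.1206]
ee_rot: [0.009, 0.965, -0.035, 0.259]
contact_force: [-15.5, 0.7, 15.5]
width: 0.0194
tcp in cradle mm [16.2  0.2  4. ] rot err deg [ 0.03  0.04 -0.01]
[-5.7 -0.5 21.2] [ 0.21859347  1.14991384 -0.15027548]
```

```bash
python3 -m jog '[0,0,-1.5,0,0,0, 0,0,-1.5,0,0,0]'
python3 -m jog '[0,0,0,0,0,0, 0,0,0,0,0,0, 0,0,0,0,0,0]' 0.5
python3 -m jog '[0,0,0,0,0,0, 0,0,0,0,0,0, 0,0,0,0,0,0, 0,0,0,0,0,0]' 0.1
python3 - <<'E'
from h import *
from rig import *
incr(); print((Rc.T@get_state()["contact_force"]).round(1))
d=get_image("wrist");cv2.imwrite("pics/w7.png",d["frame"][:,:,::-1])
d=get_image("scene");cv2.imwrite("pics/s7.png",cv2.resize(d["frame"][140:240,290:390,::-1],None,fx=6,fy=6))
E
```

```text
clock: 8.15
position: [0.6119, -0.0407, 0.1207]
ee_rot: [0.009, 0.965, -0.035, 0.259]
contact_force: [-8.3, 2.5, 7.8]
width: 0.0194
clock: 8.52
position: [0.613, -0.0413, 0.1203]
ee_rot: [0.01, 0.965, -0.035, 0.259]
contact_force: [-0.6, 0.2, 0.8]
width: 0.0425
clock: 9.02
position: [0.6122, -0.041, 0.12]
ee_rot: [0.009, 0.965, -0.035, 0.258]
contact_force: [0.0, 0.3, -0.1]
width: 0.0768
tcp in cradle mm [16.1 -0.1  3.4] rot err deg [ 0.   -0.02 -0.02]
[-0.   0.3 -0.1]
```

View pics/w7.png

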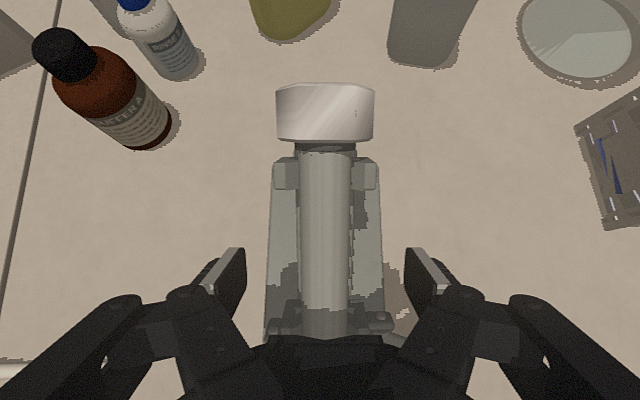

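View pics/s7.png

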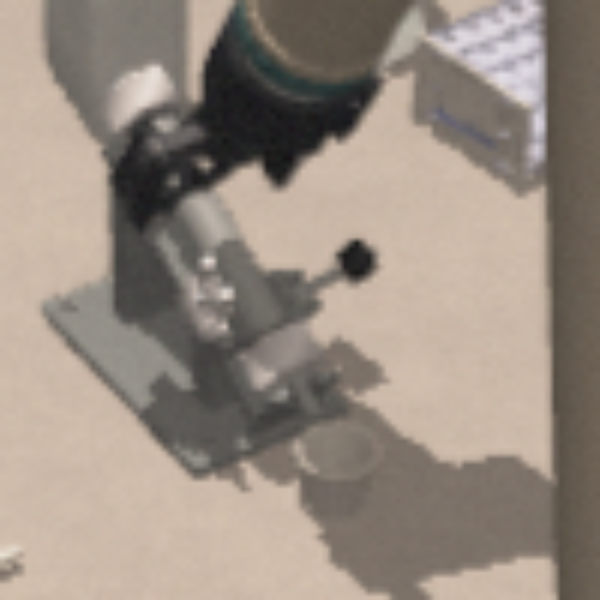

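The housing lies home and the fingers are clear of it. Next I'll retreat, shut the fingers, turn 90°, and go to the left of the clamp.

```bash
python3 -m jog '[0,0,-25,0,0,0, 0,0,-60,0,0,0, 0,0,-105,0,0,0, 0,0,-125,0,0,0]' 0
python3 - <<'E'
from h import *
from rig import *
incr(); print(get_state()["qpos"].round(2))
for s in (1,-1):
  R2=RT@R.from_euler('z',s*np.pi/2).as_matrix()
  goto(cr(-46,112,130),R2)
E
```

```text
clock: 9.62
position: [0.5498, -0.0365, 0.2309]
ee_rot: [0.01, 0.965, -0.035, 0.26]
contact_force: [0.6, 1.0, -0.0]
width: 0.0853
tcp in cradle mm [ 17.4  -0.2 130.8] rot err deg [-0.03  0.19 -0.04]
[-0.25 -0.01  1.98  0.15  0.66  1.3 ]
shift [ -63.3 -112.2    0.5] turn [-0.1 -0.2 90. ]
shift [ -63.3 -112.2    0.5] turn [  0.2  -0.1 -90. ]
```

```bash
python3 -m jog '[-8,-14,0,0,0,-10, -16,-28,0,0,0,-20, -24,-42,0,0,0,-30, -32,-56,0,0,0,-40, -40,-70,0,0,0,-50, -48,-84,0,0,0,-60, -56,-98,0,0,0,-70, -63.3,-112,0,0,0,-80, -63.3,-112,0,0,0,-90, -63.3,-112,0,0,0,-90]' 1 40
python3 - <<'E'
from h import *
from rig import *
R2=RT@R.from_euler('z',-np.pi/2).as_matrix()
incr(); goto(cr(-46,112,130),R2); print(get_state()["qpos"].round(2),get_state()["width"])
d=get_image("wrist");cv2.imwrite("pics/w8.png",d["frame"][:,:,::-1])
np.savez("w8.npz",K=d["camera_matrix"],r=d["rvec"],t=d["tvec"])
E
```

```text
clock: 10.88
position: [0.5032, 0.0795, 0.1966]
ee_rot: [0.189, 0.708, 0.657, 0.176]
contact_force: [0.3, -0.1, -0.0]
width: 0.0
tcp in cradle mm [-47.3 112.1 128.5] rot err deg [ 3.000e-02 -0.000e+00 -8.992e+01]
shift [-0.1  1.3 -1.5] turn [-0.  -0.  -0.1]
[ 0.07 -0.03  2.09 -0.14  0.56  0.24] 3.149007458313389e-05
```

View pics/w8.png

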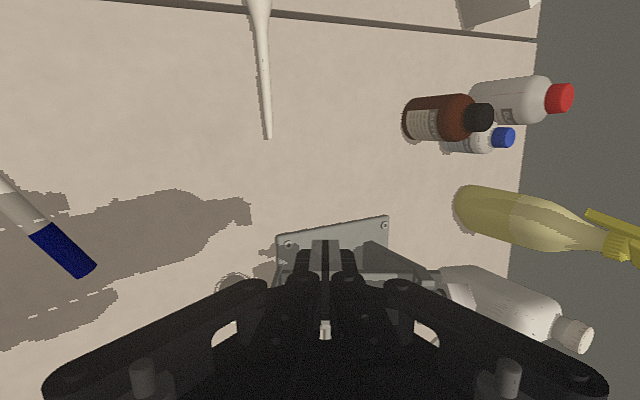

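```bash
python3 -m jog '[0,1.3,35,0,0,0, 0,1.3,70,0,0,0, -10,1.3,70,0,0,0, -20,1.3,70,0,0,0, -30,1.3,70,0,0,0]'
python3 - <<'E'
from h import *
from rig import *
incr(); print((Rc.T@get_state()["contact_force"]).round(1))
d=get_image("scene");cv2.imwrite("pics/s9.png",cv2.resize(d["frame"][130:240,280:400,::-1],None,fx=5,fy=5))
d=get_image("top");cv2.imwrite("pics/t9.png",cv2.resize(d["frame"][90:240,290:430,::-1],None,fx=4,fy=4))
E
```

```text
clock: 11.55
position: [0.5374, 0.046, 0.1365]
ee_rot: [0.189, 0.709, 0.657, 0.176]
contact_force: [-1.0, -0.6, -0.5]
width: -0.0005
tcp in cradle mm [-45.8  81.2  58.2] rot err deg [ 2.000e-02 -4.000e-02 -8.983e+01]
[-1.  -0.7  0.1]
```

View pics/s9.png

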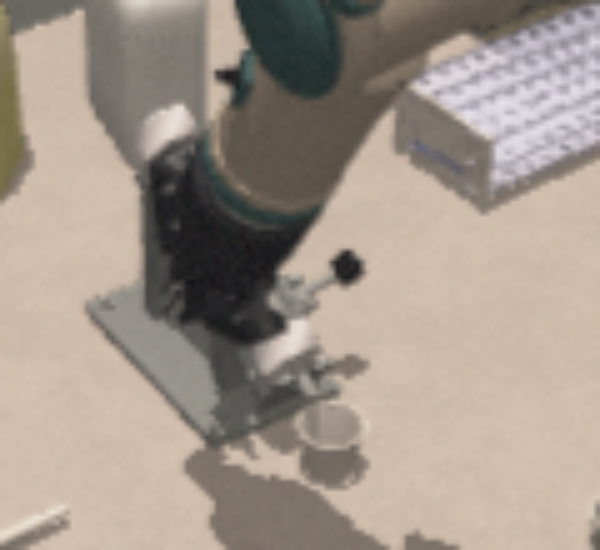

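View pics/t9.png

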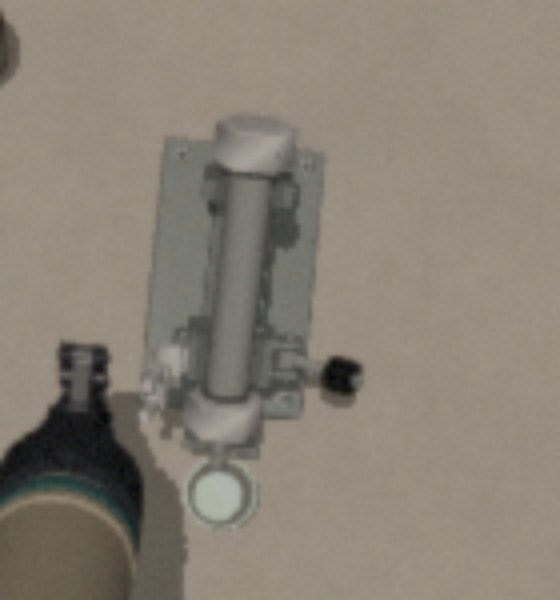

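The housing is in the saddles with its nozzle over the cup. The shut fingers are left of the clamp at its level, so I'll push it along an arc.

```bash
python3 -m jog '[-10,0,-1,0,0,0, -20,0,-4,0,0,0, -34,0,-11,0,0,0, -45,0,-17,0,0,0, -56,0,-19,0,0,0, -67,0,-16,0,0,0]'
python3 - <<'E'
from h import *
from rig import *
incr(); print((Rc.T@get_state()["contact_force"]).round(1))
d=get_image("scene");cv2.imwrite("pics/s10.png",cv2.resize(d["frame"][130:240,280:400,::-1],None,fx=5,fy=5))
E
```

```text
clock: 12.4
position: [0.5246, -0.0199, 0.1512]
ee_rot: [0.19, 0.708, 0.657, 0.177]
contact_force: [0.1, -0.0, 0.1]
width: 0.0001
tcp in cradle mm [-45.3  14.6  74.8] rot err deg [-5.000e-02  3.000e-02 -8.991e+01]
[ 0.2 -0.   0. ]
```

View pics/s10.png

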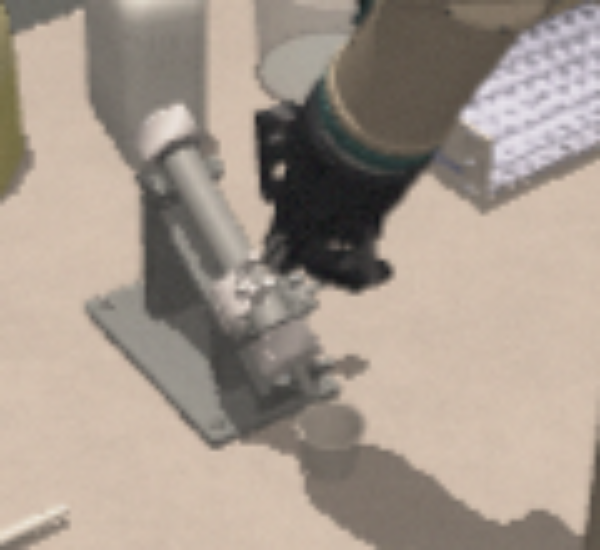

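The clamp has moved over the tube. I'll come down to press on the arch's top.

```bash
python3 -m jog '[-10,0,5,0,0,0, -18,0,12,0,0,0, -20,0,20,0,0,0, -18,0,28,0,0,0, -17,0,33,0,0,0, -17,0,33,0,0,0]'
python3 - <<'E'
from h import *
from rig import *
incr(); print((Rc.T@get_state()["contact_force"]).round(1))
d=get_image("scene");cv2.imwrite("pics/s11.png",cv2.resize(d["frame"][130:240,280:400,::-1],None,fx=5,fy=5))
d=get_image("wrist");cv2.imwrite("pics/w11.png",d["frame"][:,:,::-1])
E
```

```text
clock: 13.2
position: [0.5395, -0.0372, 0.1213]
ee_rot: [0.189, 0.707, 0.658, 0.176]
contact_force: [0.1, -0.5, 0.0]
width: -0.0002
tcp in cradle mm [-46.3  -1.6  41. ] rot err deg [ 9.000e-02 -4.000e-02 -9.003e+01]
[ 0.1 -0.5 -0. ]
```

View pics/s11.png

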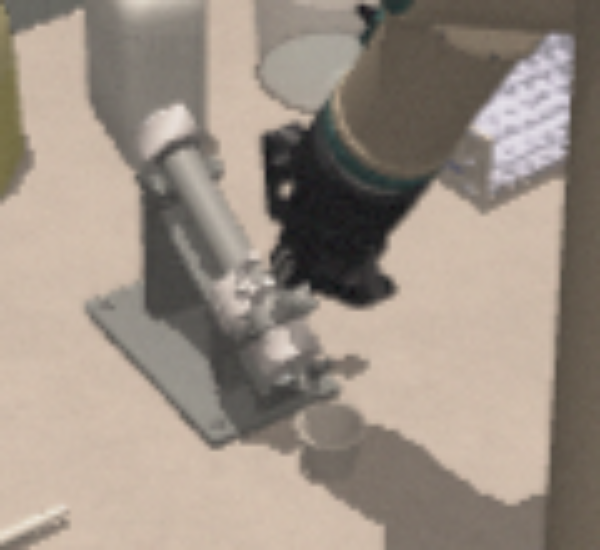

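View pics/w11.png

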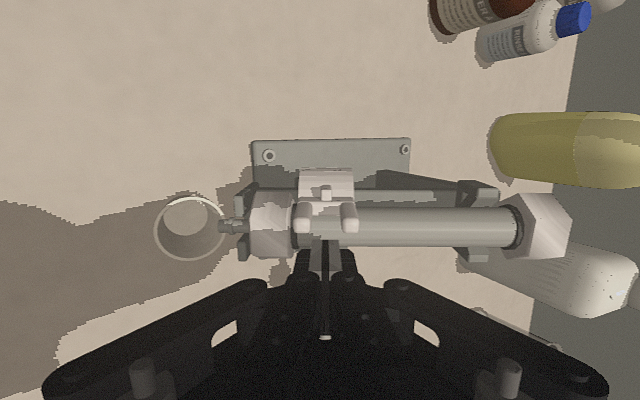

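```bash
python3 - <<'E'
from h import *
from rig import *
d=get_image("wrist")
for t in np.arange(0.2,2.2,.2):
  out=[]
  for x in(-59,-33):
    for r,h in ((73,7),(45,7)):
      out.append(proj(cr(x,29-r*np.cos(t)+h*np.sin(t),3+r*np.sin(t)+h*np.cos(t)),d)[0].round(0).tolist())
  print(round(t,1),out)
E
python3 -c "
import cv2
im=cv2.imread('pics/w11.png')
cv2.imwrite('pics/w11c.png',cv2.resize(im[150:280,230:420],None,fx=4,fy=4,interpolation=cv2.INTER_CUBIC))"
```

```text
0.2 [[304.0, 302.0], [304.0, 257.0], [346.0, 302.0], [346.0, 257.0]]
0.4 [[302.0, 307.0], [302.0, 257.0], [348.0, 307.0], [347.0, 257.0]]
0.6 [[300.0, 307.0], [301.0, 253.0], [350.0, 307.0], [348.0, 253.0]]
0.8 [[298.0, 300.0], [300.0, 246.0], [352.0, 300.0], [350.0, 246.0]]
1.0 [[295.0, 286.0], [299.0, 235.0], [354.0, 286.0], [351.0, 235.0]]
1.2 [[293.0, 263.0], [298.0, 220.0], [356.0, 263.0], [352.0, 220.0]]
1.4 [[291.0, 232.0], [297.0, 203.0], [358.0, 232.0], [352.0, 203.0]]
1.6 [[290.0, 195.0], [297.0, 183.0], [359.0, 195.0], [352.0, 183.0]]
1.8 [[290.0, 156.0], [297.0, 164.0], [359.0, 156.0], [352.0, 164.0]]
2.0 [[291.0, 120.0], [298.0, 146.0], [359.0, 120.0], [352.0, 146.0]]
```

View pics/w11c.png

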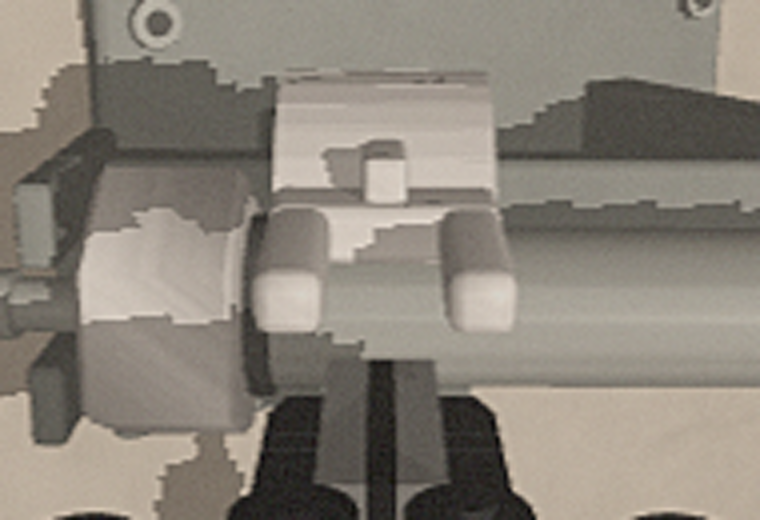

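The wrist view shows the prong tips at row 217, columns 294–359, so the clamp is only at about 1.48 rad. The narrow fingertips slipped through the slot. I'll go back over the top and push again with an 8 mm offset in x, on the solid part.

```bash
python3 -m jog '[0,0,-35,0,0,0, 0,0,-70,0,0,0, 10,8,-75,0,0,0, 50,8,-75,0,0,0, 76,8,-75,0,0,0, 76,8,-40,0,0,0, 76,8,-16,0,0,0, 76,8,-16,0,0,0]'
python3 - <<'E'
from h import *
from rig import *
incr(); print((Rc.T@get_state()["contact_force"]).round(1))
d=get_image("scene");cv2.imwrite("pics/s12.png",cv2.resize(d["frame"][130:240,280:400,::-1],None,fx=5,fy=5))
E
```

```text
clock: 14.35
position: [0.5434, 0.0383, 0.1383]
ee_rot: [0.188, 0.708, 0.658, 0.175]
contact_force: [-0.0, 0.5, 0.1]
width: 0.0002
tcp in cradle mm [-39.2  73.9  56.5] rot err deg [  0.16  -0.16 -90.02]
[-0.   0.5  0.1]
```

View pics/s12.png

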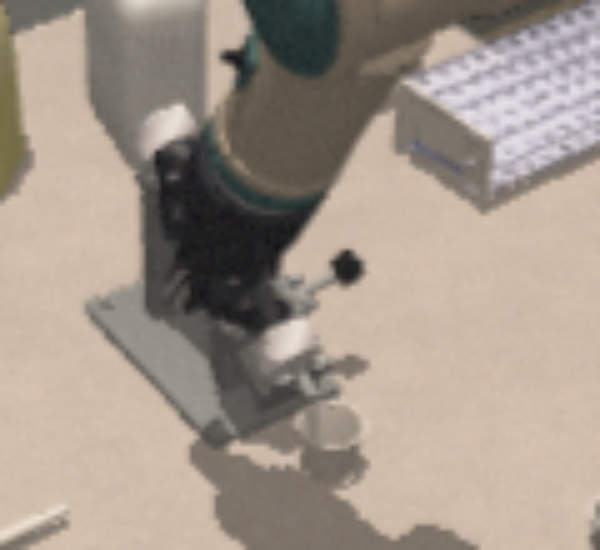

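```bash
python3 -m jog '[-22,0,0,0,0,0, -34,0,-5,0,0,0, -44,0,-10,0,0,0, -54,0,-9,0,0,0, -54,0,-9,0,0,0]'
python3 - <<'E'
from h import *
from rig import *
incr(); print((Rc.T@get_state()["contact_force"]).round(1))
d=get_image("scene");cv2.imwrite("pics/s13.png",cv2.resize(d["frame"][130:240,280:400,::-1],None,fx=5,fy=5))
d=get_image("wrist");cv2.imwrite("pics/w13.png",d["frame"][:,:,::-1])
E
```

```text
clock: 15.02
position: [0.5358, -0.016, 0.1491]
ee_rot: [0.19, 0.708, 0.657, 0.177]
contact_force: [0.1, 0.3, 0.4]
width: 0.0
tcp in cradle mm [-37.   19.2  67.6] rot err deg [-1.300e-01  5.000e-02 -8.994e+01]
[0.3 0.3 0.3]
```

View pics/s13.png

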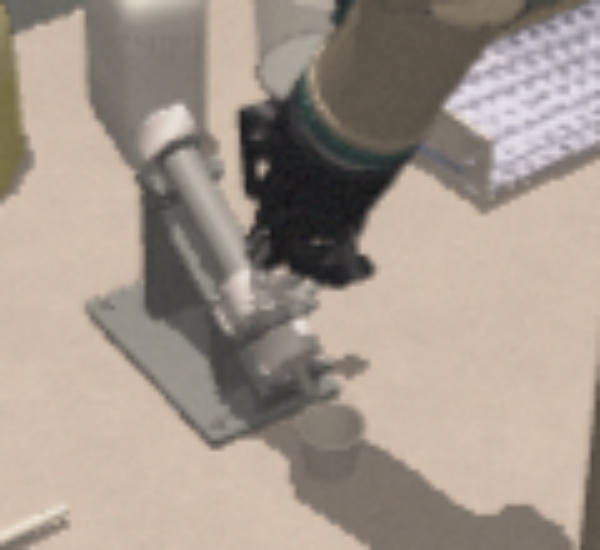

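View pics/w13.png

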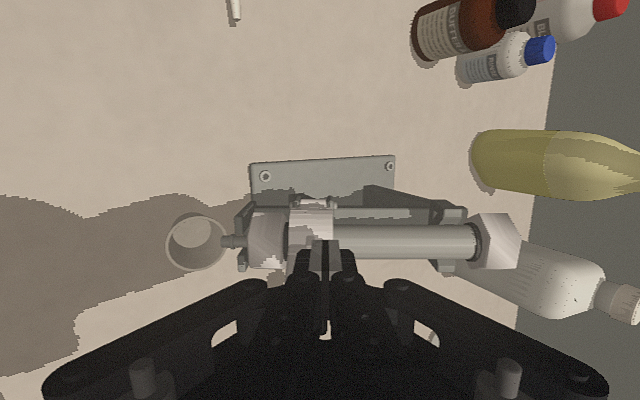

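The clamp is now following: its arch is over the tube at (312,230), with the finger on the lug. I'll continue the arc.

```bash
python3 -m jog '[-10,0,4,0,0,0, -17,0,10,0,0,0, -21,0,17,0,0,0, -22,0,22,0,0,0, -22,0,26,0,0,0, -22,0,26,0,0,0]'
python3 - <<'E'
from h import *
from rig import *
incr(); print((Rc.T@get_state()["contact_force"]).round(1))
d=get_image("wrist");cv2.imwrite("pics/w14.png",d["frame"][:,:,::-1])
E
```

```text
clock: 15.88
position: [0.5469, -0.038, 0.1246]
ee_rot: [0.189, 0.707, 0.658, 0.176]
contact_force: [-0.4, 0.7, 0.5]
width: -0.0002
tcp in cradle mm [-38.2  -1.9  40.1] rot err deg [ 7.000e-02 -4.000e-02 -9.002e+01]
[-0.1  0.7  0.7]
```

View pics/w14.png

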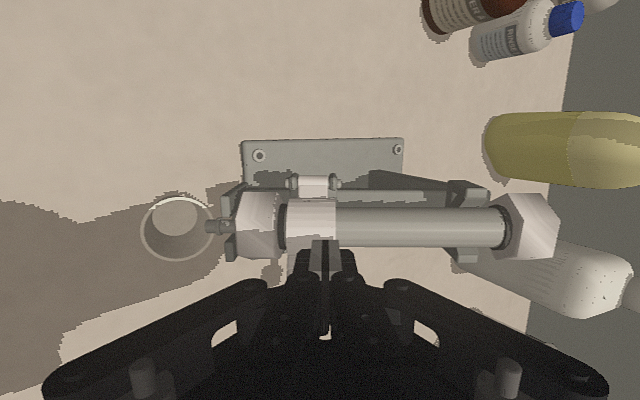

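```bash
python3 -m jog '[0,0,1,0,0,0, 0,0,2,0,0,0, 0,0,3,0,0,0, 0,0,3,0,0,0]'
python3 - <<'E'
from h import *
from rig import *
incr(); print((Rc.T@get_state()["contact_force"]).round(1))
E
```

```text
clock: 16.42
position: [0.5486, -0.0384, 0.1225]
ee_rot: [0.19, 0.707, 0.658, 0.176]
contact_force: [0.3, -0.2, 0.4]
width: -0.0003
tcp in cradle mm [-37.8  -2.2  37.4] rot err deg [ 1.000e-02 -1.000e-02 -9.002e+01]
[ 0.5 -0.2  0.2]
```

```bash
python3 -m jog '[0,0,1,0,0,0, 0,0,2,0,0,0, 0,0,3,0,0,0, 0,0,3,0,0,0]'
python3 - <<'E'
from h import *
from rig import *
incr(); print((Rc.T@get_state()["contact_force"]).round(1))
d=get_image("wrist");cv2.imwrite("pics/w15.png",cv2.resize(d["frame"][150:290,200:400,::-1],None,fx=4,fy=4,interpolation=cv2.INTER_CUBIC))
E
```

```text
clock: 16.92
position: [0.55, -0.0385, 0.1198]
ee_rot: [0.189, 0.707, 0.658, 0.176]
contact_force: [-0.0, -0.6, 0.4]
width: -0.0002
tcp in cradle mm [-37.9  -2.2  34.3] rot err deg [ 2.000e-02 -2.000e-02 -9.002e+01]
[ 0.2 -0.6  0.4]
```

View pics/w15.png

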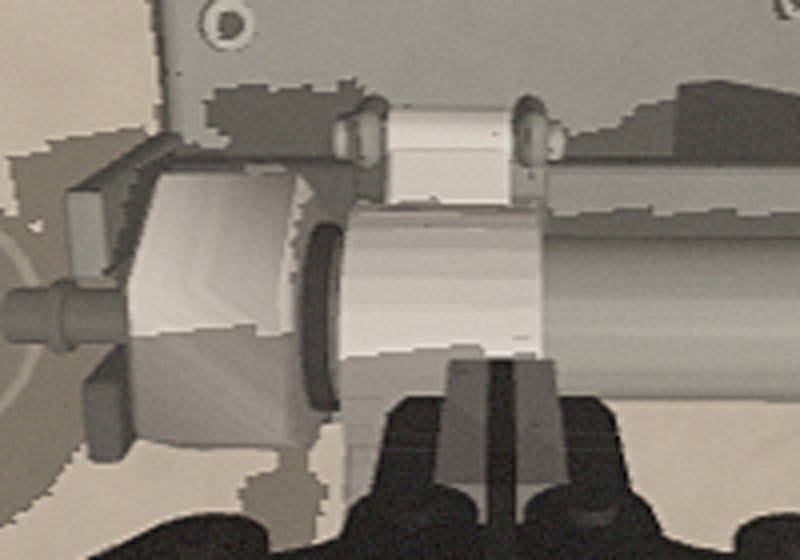

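```bash
python3 -m jog '[0,0,1,0,0,0, 0,0,2,0,0,0, 0,0,2,0,0,0]'
python3 -m jog '[0,0,1,0,0,0, 0,0,2,0,0,0, 0,0,2,0,0,0]'
python3 - <<'E'
from h import *
from rig import *
incr(); print((Rc.T@get_state()["contact_force"]).round(1))
d=get_image("scene");cv2.imwrite("pics/s16.png",cv2.resize(d["frame"][150:230,290:380,::-1],None,fx=7,fy=7,interpolation=cv2.INTER_CUBIC))
E
```

```text
clock: 17.35
position: [0.5511, -0.039, 0.1184]
ee_rot: [0.19, 0.707, 0.658, 0.176]
contact_force: [-2.1, -2.3, 1.9]
width: 0.0001
clock: 17.73
position: [0.5524, -0.0388, 0.1167]
ee_rot: [0.19, 0.707, 0.658, 0.176]
contact_force: [-3.3, -2.8, 3.8]
width: 0.0001
tcp in cradle mm [-37.4  -2.3  30.4] rot err deg [-4.000e-02  1.000e-02 -9.001e+01]
[-0.7 -3.1  4.8]
```

View pics/s16.png

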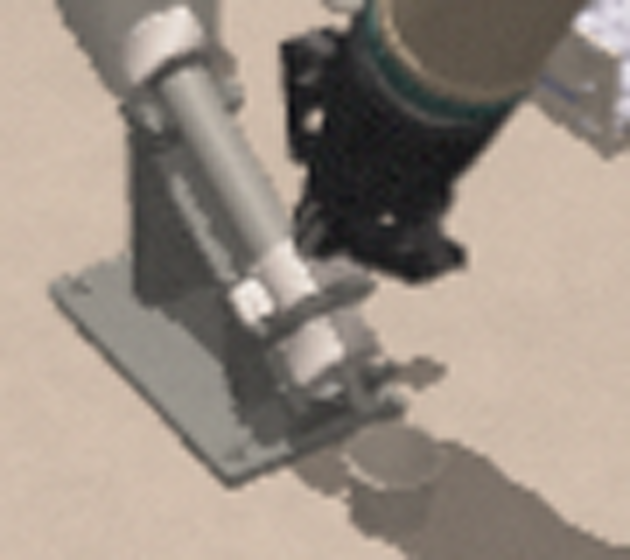

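```bash
python3 -m jog '[0,0,1,0,0,0, 0,0,2,0,0,0, 0,0,3,0,0,0, 0,0,3,0,0,0]'
python3 - <<'E'
from h import *
from rig import *
incr(); print((Rc.T@get_state()["contact_force"]).round(1))
E
```

```text
clock: 18.27
position: [0.5535, -0.0384, 0.1136]
ee_rot: [0.189, 0.708, 0.658, 0.176]
contact_force: [0.3, 0.6, 1.0]
width: -0.0
tcp in cradle mm [-38.   -1.8  27.2] rot err deg [ 7.e-02 -2.e-02 -9.e+01]
[0.7 0.6 0.7]
```

```bash
python3 - <<'E'
from h import *
from rig import *
d=get_image("wrist");p,r=tool()
for t in [(11,0,19),(0,0,19),(-11,0,19),(11,0,0),(11,0,10)]: print(t,proj(p+r.apply(np.array(t)/1e3),d).round(0))
for y,z in [(0,19),(0,13),(-31,10),(29,3)]: print("cr",y,z,proj(cr(-46,y,z),d).round(0))
cv2.imwrite("pics/w17.png",cv2.resize(d["frame"][150:350,200:420,::-1],None,fx=3.5,fy=3,interpolation=cv2.INTER_CUBIC))
E
```

```text
(11, 0, 19) [[325. 223.]]
(0, 0, 19) [[325. 241.]]
(-11, 0, 19) [[325. 258.]]
(11, 0, 0) [[325. 235.]]
(11, 0, 10) [[325. 228.]]
cr 0 19 [[311. 245.]]
cr 0 13 [[311. 241.]]
cr -31 10 [[312. 287.]]
cr 29 3 [[311. 188.]]
```

View pics/w17.png

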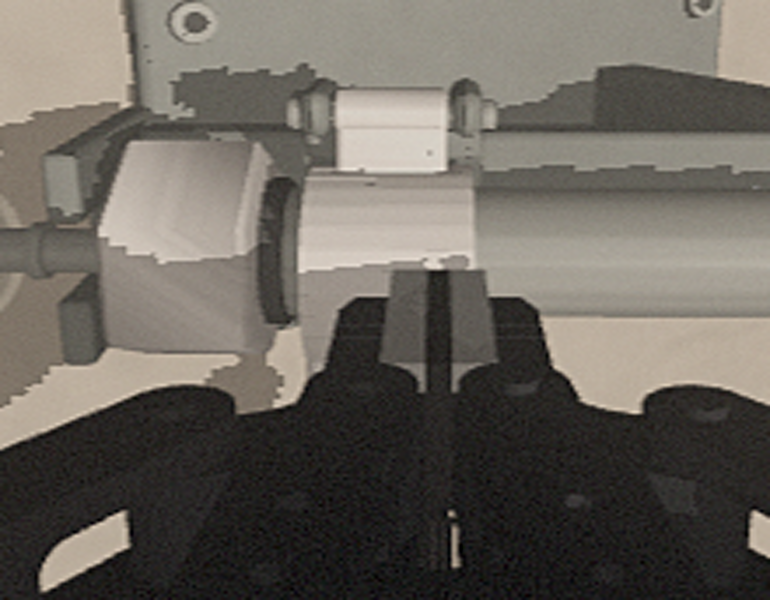

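```bash
python3 - <<'E'
from h import *
from rig import *
try: print(nose_length)
except Exception as e: print(e)
d=get_image("wrist")
def pt(x,r,h,t): return cr(x,29-r*np.cos(t)+h*np.sin(t),3+r*np.sin(t)+h*np.cos(t))
for t in (0,.1,.2,.3,.4,.5,.6):
  o=[]
  for a in np.radians([150,120,90,60]):  # arch outer circle around (r=29,h=-3) angle from lug side... 
    r_=29-19*np.cos(np.pi-a)*-1*-1; h_=-3+19*np.sin(a)
    r_=29+19*np.cos(a)*1
    o.append([proj(pt(x,r_,h_,t),d)[0].round(0).tolist() for x in(-59,-33)])
  print(t,o)
print(proj([cr(-59,29,3),cr(-33,29,3)],d).round(0))
print(proj([cr(x,y,z) for x in(0,) for y,z in((13,0),(9.2,9.2),(0,13),(-9.2,9.2),(-13,0))],d).round(0).tolist())
E
ls .; python3 -c "import rig;print([n for n in dir(rig) if n[0]!='_'])"
```

```text
0.019
0 [[[288.0, 212.0], [334.0, 212.0]], [[287.0, 228.0], [334.0, 228.0]], [[287.0, 245.0], [334.0, 245.0]], [[288.0, 259.0], [334.0, 259.0]]]
0.1 [[[288.0, 211.0], [334.0, 211.0]], [[287.0, 226.0], [334.0, 226.0]], [[286.0, 244.0], [335.0, 244.0]], [[287.0, 260.0], [334.0, 260.0]]]
0.2 [[[288.0, 210.0], [334.0, 210.0]], [[286.0, 224.0], [335.0, 224.0]], [[286.0, 243.0], [335.0, 243.0]], [[286.0, 259.0], [335.0, 259.0]]]
0.3 [[[287.0, 209.0], [334.0, 209.0]], [[286.0, 222.0], [335.0, 222.0]], [[285.0, 241.0], [335.0, 241.0]], [[285.0, 258.0], [335.0, 258.0]]]
0.4 [[[287.0, 208.0], [334.0, 208.0]], [[285.0, 219.0], [335.0, 219.0]], [[284.0, 238.0], [335.0, 238.0]], [[284.0, 256.0], [335.0, 256.0]]]
0.5 [[[287.0, 206.0], [334.0, 206.0]], [[285.0, 216.0], [335.0, 216.0]], [[283.0, 234.0], [335.0, 234.0]], [[283.0, 253.0], [335.0, 253.0]]]
0.6 [[[287.0, 205.0], [334.0, 205.0]], [[284.0, 213.0], [335.0, 213.0]], [[283.0, 230.0], [335.0, 230.0]], [[283.0, 250.0], [335.0, 250.0]]]
[[289. 188.]
 [334. 188.]]
[[389.0, 213.0], [392.0, 224.0], [392.0, 241.0], [390.0, 254.0], [386.0, 253.0]]
fit.py
h.py
pics
w1.npz
w8.npz
['MotionError', 'get_image', 'get_state', 'nose_length', 'sign_off']
```

Geometry says the shut tips reach less far than the nominal 19 mm, because the tool would otherwise already be inside the tube. I'll keep pressing until it goes firm.

```bash
python3 -m jog '[0,-5,-2,0,0,0, 0,-6,0,0,0,0, 0,-6,2,0,0,0, 0,-6,4,0,0,0, 0,-6,4,0,0,0]'
python3 - <<'E'
from h import *
from rig import *
incr(); print((Rc.T@get_state()["contact_force"]).round(1))
E
python3 -m jog '[0,0,1,0,0,0, 0,0,2,0,0,0, 0,0,3,0,0,0, 0,0,3,0,0,0]'
python3 - <<'E'
from h import *
from rig import *
incr(); print((Rc.T@get_state()["contact_force"]).round(1))
E
```

```text
clock: 19.0
position: [0.5504, -0.0385, 0.1071]
ee_rot: [0.189, 0.708, 0.658, 0.176]
contact_force: [-0.3, 0.1, -0.3]
width: 0.0001
tcp in cradle mm [-43.9  -2.1  23.2] rot err deg [ 3.e-02 -2.e-02 -9.e+01]
[-0.5  0.1 -0.1]
clock: 19.5
position: [0.5519, -0.0386, 0.1048]
ee_rot: [0.19, 0.707, 0.658, 0.176]
contact_force: [-0.2, -0.3, -0.3]
width: 0.0004
tcp in cradle mm [-43.7  -2.1  20.4] rot err deg [ 1.000e-02 -1.000e-02 -9.001e+01]
[-0.3 -0.3 -0.1]
```

```bash
python3 - <<'E'
from h import *
from rig import *
d=get_image("wrist");cv2.imwrite("pics/w18.png",cv2.resize(d["frame"][150:350,200:420,::-1],None,fx=3.5,fy=3,interpolation=cv2.INTER_CUBIC))
d=get_image("scene");im=d["frame"][150:230,290:380,::-1].copy()
cv2.imwrite("pics/s18.png",cv2.resize(im,None,fx=7,fy=7,interpolation=cv2.INTER_CUBIC))
p,r=tool()
f=lambda P:((proj(P,d)-[290,150]+.5)*7-.5).round(0).tolist()
print("tip",f([p+r.apply([0,0,.019]),p])," arch",f([cr(-46,0,19),cr(-46,-35,10)]))
d=get_image("top");cv2.imwrite("pics/t18.png",cv2.resize(d["frame"][130:230,310:400,::-1],None,fx=6,fy=6))
E
```

```text
tip [[293.0, 282.0], [305.0, 265.0]]  arch [[303.0, 272.0], [359.0, 254.0]]
```

View pics/w18.png

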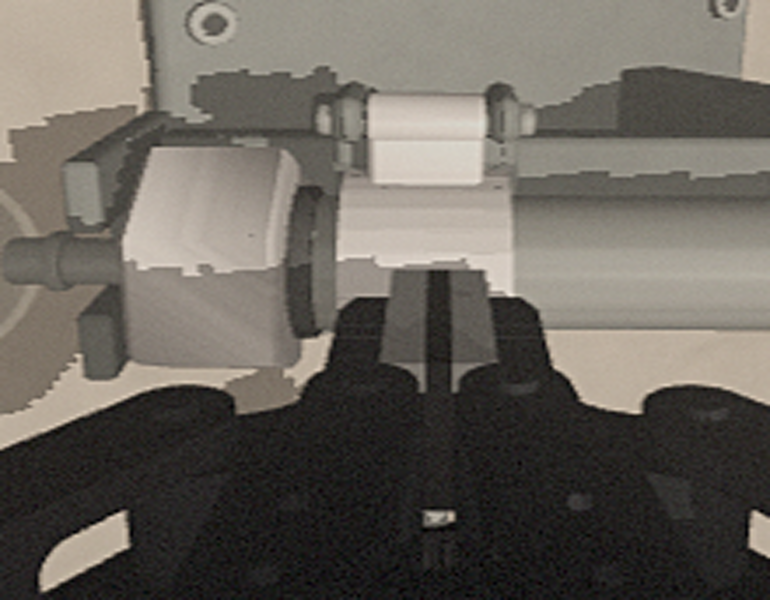

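View pics/s18.png

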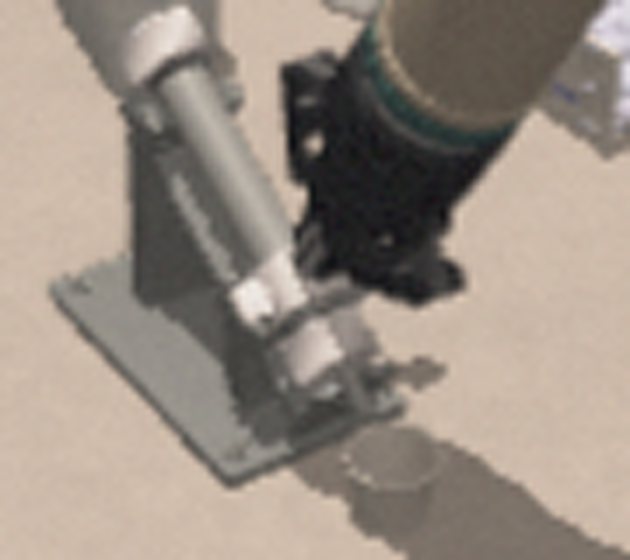

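View pics/t18.png

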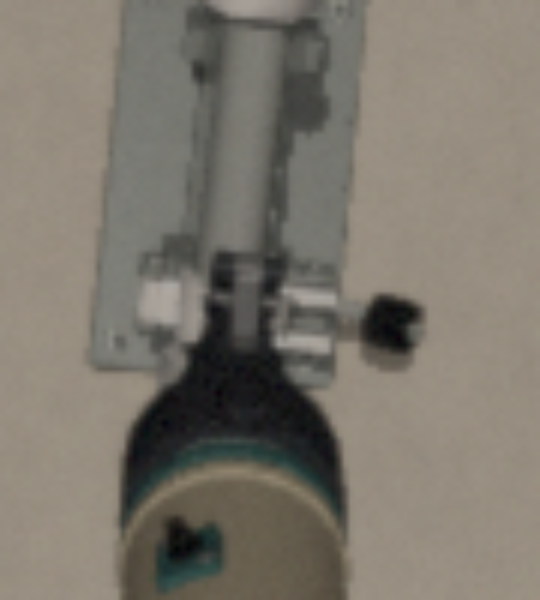

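The images show the shut tips end about level with the TCP, which also explains the 20 mm grip width. So the fingers are only now reaching the arch's top, and I'll keep pressing.

```bash
python3 -m jog '[0,0,1,0,0,0, 0,0,2,0,0,0, 0,0,3,0,0,0, 0,0,3,0,0,0]'
python3 - <<'E'
from h import *
from rig import *
incr(); print((Rc.T@get_state()["contact_force"]).round(1))
E
```

```text
clock: 20.15
position: [0.5528, -0.0388, 0.103]
ee_rot: [0.19, 0.707, 0.658, 0.176]
contact_force: [-8.7, -1.7, 11.2]
width: -0.0004
tcp in cradle mm [-43.8  -2.2  18.4] rot err deg [-4.000e-02  2.000e-02 -9.005e+01]
[-1.8 -2.3 13.9]
```

```bash
python3 -m jog '[0,0,1,0,0,0, 0,0,1,0,0,0]'
python3 - <<'E'
from h import *
from rig import *
incr(); print((Rc.T@get_state()["contact_force"]).round(1))
E
python3 -m jog '[0,0,-30,0,0,0, 0,0,-60,0,0,0, 20,0,-70,0,0,0,20,0,-70,0,0,0]'
python3 - <<'E'
from h import *
from rig import *
incr()
d=get_image("wrist");cv2.imwrite("pics/w19.png",cv2.resize(d["frame"][150:330,200:420,::-1],None,fx=3.5,fy=3.3,interpolation=cv2.INTER_CUBIC))
d=get_image("scene");im=d["frame"][150:230,290:380,::-1].copy()
cv2.imwrite("pics/s19.png",cv2.resize(im,None,fx=7,fy=7,interpolation=cv2.INTER_CUBIC))
E
```

```text
clock: 20.4
position: [0.553, -0.0388, 0.1029]
ee_rot: [0.19, 0.707, 0.658, 0.176]
contact_force: [-15.0, -1.4, 20.6]
width: -0.0002
tcp in cradle mm [-43.8  -2.2  18.2] rot err deg [-8.000e-02  5.000e-02 -9.006e+01]
[-2.5 -2.5 25.2]
clock: 20.9
position: [0.5203, -0.0155, 0.1627]
ee_rot: [0.19, 0.707, 0.658, 0.177]
contact_force: [0.9, -0.1, 0.3]
width: -0.0001
tcp in cradle mm [-43.5  18.7  87.2] rot err deg [-2.000e-02  8.000e-02 -9.014e+01]
```

View pics/w19.png

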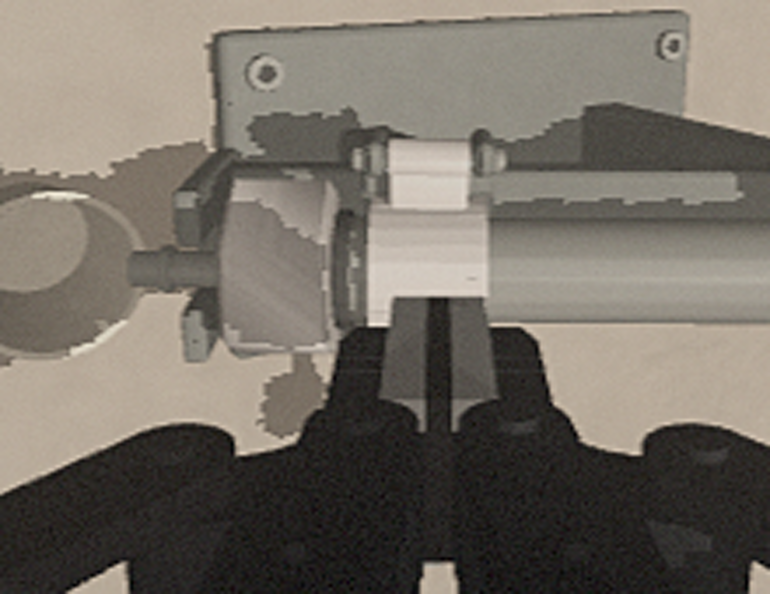

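View pics/s19.png

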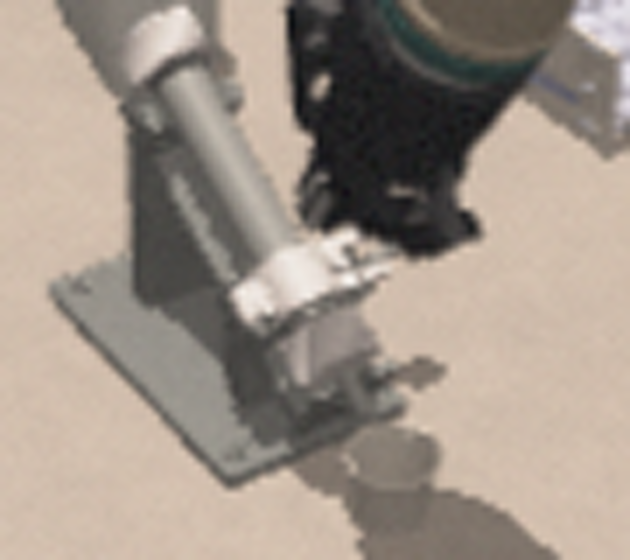

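The clamp went firm at 25 N, and in the scene the strap lies flat with its lug at (355,260) in the crop. Next I'll open the jaws partway and go above the nut.

```bash
python3 -m jog '[-25,-2.5,-10,0,0,0, -60,-2.5,0,0,0,0, -85,-2.5,20,0,0,0, -85,-2.5,27,0,0,0, -85,-2.5,27,0,0,0]' 0.45 40
python3 - <<'E'
from h import *
from rig import *
incr(); print(get_state()["width"])
d=get_image("wrist");cv2.imwrite("pics/w20.png",d["frame"][:,:,::-1])
for a in (.9,.98,1.06): print(a,proj(cr(-46,-35-37*np.sin(a),-14+37*np.cos(a)),d).round(0), proj(cr(-46,-35-49*np.sin(a),-14+49*np.cos(a)),d).round(0))
t=get_image("top");cv2.imwrite("pics/t20.png",cv2.resize(t["frame"][130:230,310:400,::-1],None,fx=6,fy=6))
E
```

```text
clock: 21.62
position: [0.5248, -0.1015, 0.1359]
ee_rot: [0.188, 0.708, 0.658, 0.176]
contact_force: [0.1, 0.7, -0.3]
width: 0.0467
tcp in cradle mm [-47.6 -66.8  58.5] rot err deg [  0.2   -0.1  -89.96]
0.046659161584590096
0.9 [[328. 220.]] [[328. 237.]]
0.98 [[328. 222.]] [[328. 239.]]
1.06 [[328. 223.]] [[328. 240.]]
```

View pics/w20.png

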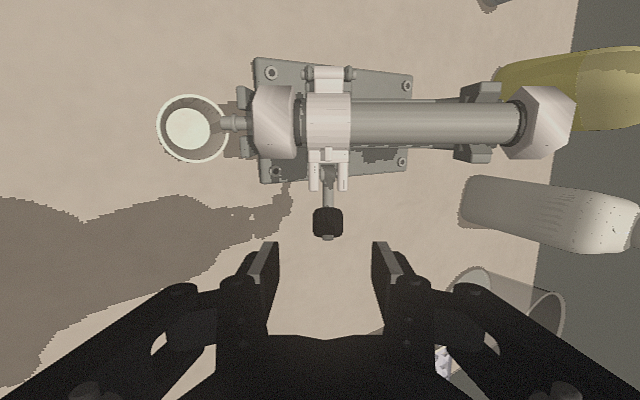

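View pics/t20.png

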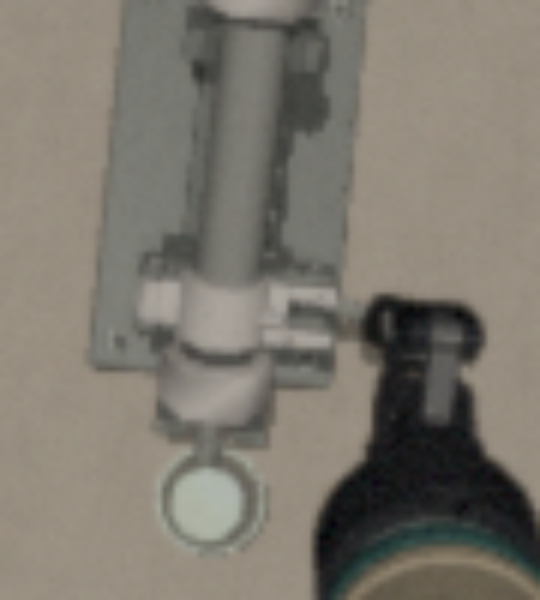

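The nut is at (328,221), against a predicted (328,222) for 0.98 rad, and the clamp slot is lined up with the shank. I'll go down and pinch it.

```bash
python3 -m jog '[1,1.2,25,0,0,0, 1,1.2,45,0,0,0, 1,1.2,55.5,0,0,0, 1,1.2,55.5,0,0,0, 1,1.2,55.5,0,0,0]'
python3 - <<'E'
from h import *
from rig import *
incr(); print((Rc.T@get_state()["contact_force"]).round(1))
E
python3 -m jog '[0,0,0,0,0,0, 0,0,0,0,0,0, 0,0,0,0,0,0, 0,0,0,0,0,0]' 0.95 30
python3 - <<'E'
from h import *
from rig import *
incr(); print((Rc.T@get_state()["contact_force"]).round(1),get_state()["width"])
d=get_image("wrist");cv2.imwrite("pics/w21.png",d["frame"][:,:,::-1])
E
```

```text
clock: 22.35
position: [0.5543, -0.1027, 0.0905]
ee_rot: [0.19, 0.707, 0.658, 0.176]
contact_force: [0.6, 0.7, -0.7]
width: 0.0468
tcp in cradle mm [-44.8 -65.9   4.4] rot err deg [-2.000e-02  2.000e-02 -9.005e+01]
[ 0.2  0.8 -0.9]
clock: 22.85
position: [0.5534, -0.1032, 0.0897]
ee_rot: [0.189, 0.707, 0.658, 0.176]
contact_force: [-5.1, -3.5, 1.3]
width: 0.0178
tcp in cradle mm [-45.9 -66.5   4.2] rot err deg [ 2.000e-02 -7.000e-02 -9.003e+01]
[-3.5 -3.8  3.6] 0.01777160522670111
```

View pics/w21.png

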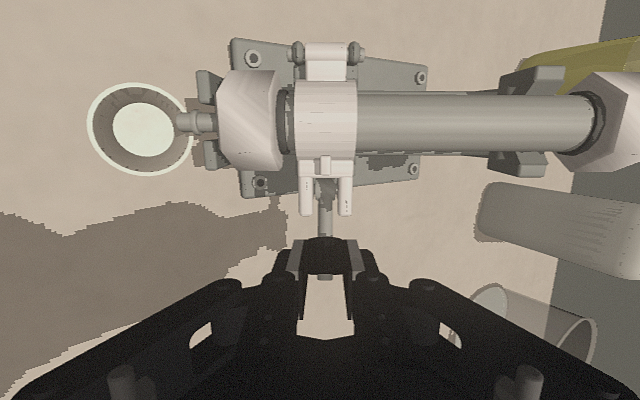

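The nut is between the pads at (325,255), width reading 17.8 mm. I'll swing it along the arc.

```bash
python3 -m jog '[2,0,-2.7,0,0,0, 4.2,0,-5.2,0,0,0, 7,0,-7.7,0,0,0, 9.8,0,-9.9,0,0,0, 13,0,-11.9,0,0,0, 16.3,0,-13.5,0,0,0]'
python3 - <<'E'
from h import *
from rig import *
incr(); print((Rc.T@get_state()["contact_force"]).round(1),get_state()["width"])
d=get_image("wrist");cv2.imwrite("pics/w22.png",d["frame"][:,:,::-1])
E
```

```text
clock: 23.65
position: [0.5482, -0.0854, 0.1011]
ee_rot: [0.189, 0.708, 0.658, 0.176]
contact_force: [2.7, 0.9, -7.3]
width: 0.0176
tcp in cradle mm [-45.8 -49.1  17.4] rot err deg [ 1.2e-01 -3.0e-02 -9.0e+01]
[-1.3  1.1 -7.6] 0.017567014022567946
```

View pics/w22.png

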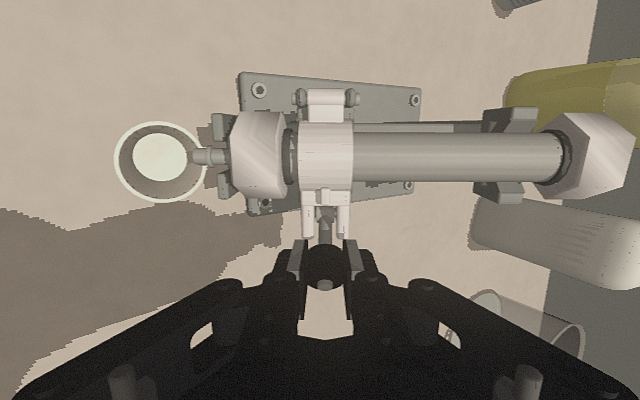

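```bash
python3 -m jog '[3.5,0,-0.5,0,0,0, 7.1,0,-1.2,0,0,0, 11,0,-1.6,0,0,0, 14.5,0,-1.8,0,0,0, 16,0,-1.8,0,0,0, 16.5,0,-1.8,0,0,0, 16.5,0,-1.8,0,0,0]'
python3 - <<'E'
from h import *
from rig import *
incr(); print((Rc.T@get_state()["contact_force"]).round(1),get_state()["width"])
d=get_image("wrist");cv2.imwrite("pics/w23.png",d["frame"][:,:,::-1])
E
```

```text
clock: 24.58
position: [0.5491, -0.0698, 0.1031]
ee_rot: [0.19, 0.707, 0.658, 0.176]
contact_force: [0.3, -0.4, 0.2]
width: 0.0042
tcp in cradle mm [-45.1 -33.4  19.2] rot err deg [ 1.000e-02 -1.000e-02 -9.002e+01]
[ 0.4 -0.3  0. ] 0.004159876835977402
```

View pics/w23.png

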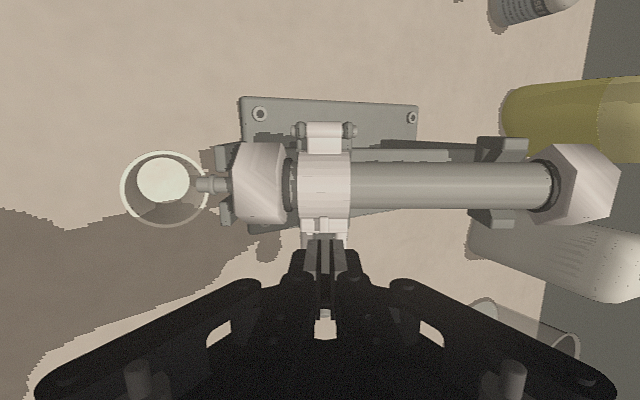

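The nut slipped out of the pinch partway (width 4 mm). I'll lift, look, and finish by pushing its outer side with shut fingers.

```bash
python3 -m jog '[0,0,-25,0,0,0, 0,0,-55,0,0,0, -30,-0.9,-55,0,0,0, -65,-0.9,-45,0,0,0, -65,-0.9,-40,0,0,0]' 1 40
python3 - <<'E'
from h import *
from rig import *
incr()
d=get_image("wrist");cv2.imwrite("pics/w24.png",d["frame"][:,:,::-1])
for a in (0,.1,.2,.3,.4,.5): print(a,proj([cr(-46,-35-r*np.sin(a),-14+r*np.cos(a)) for r in (46,49)],d).round(0).tolist())
E
```

```text
clock: 25.25
position: [0.5241, -0.1357, 0.1375]
ee_rot: [0.191, 0.709, 0.656, 0.176]
contact_force: [0.4, 0.4, 0.8]
width: -0.0001
tcp in cradle mm [ -45.3 -101.    59.1] rot err deg [-1.700e-01 -8.000e-02 -8.983e+01]
0 [[323.0, 124.0], [323.0, 124.0]]
0.1 [[323.0, 133.0], [323.0, 134.0]]
0.2 [[323.0, 141.0], [323.0, 143.0]]
0.3 [[323.0, 149.0], [323.0, 151.0]]
0.4 [[323.0, 156.0], [323.0, 159.0]]
0.5 [[324.0, 163.0], [323.0, 166.0]]
```

View pics/w24.png

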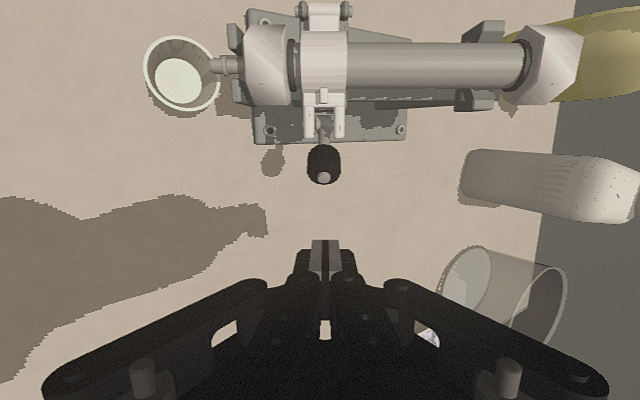

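The shank end at (323,178) puts the bolt at about 0.68 rad. I'll push its outer side towards the tube.

```bash
python3 -m jog '[0,-0.7,25,0,0,0, 0,-0.7,48,0,0,0, 10,-0.7,48,0,0,0, 20,-0.7,47,0,0,0, 26,-0.7,46,0,0,0, 32,-0.7,44,0,0,0, 37,-0.7,43,0,0,0, 40,-0.7,42,0,0,0, 40,-0.7,42,0,0,0]'
python3 - <<'E'
from h import *
from rig import *
incr(); print((Rc.T@get_state()["contact_force"]).round(1))
d=get_image("wrist");cv2.imwrite("pics/w25.png",d["frame"][:,:,::-1])
E
```

```text
clock: 26.42
position: [0.5465, -0.0938, 0.1017]
ee_rot: [0.19, 0.707, 0.658, 0.176]
contact_force: [-0.3, -0.7, 1.1]
width: 0.0
tcp in cradle mm [-46.5 -57.6  18.4] rot err deg [-4.000e-02  5.000e-02 -9.007e+01]
[ 0.3 -0.7  1. ]
```

View pics/w25.png

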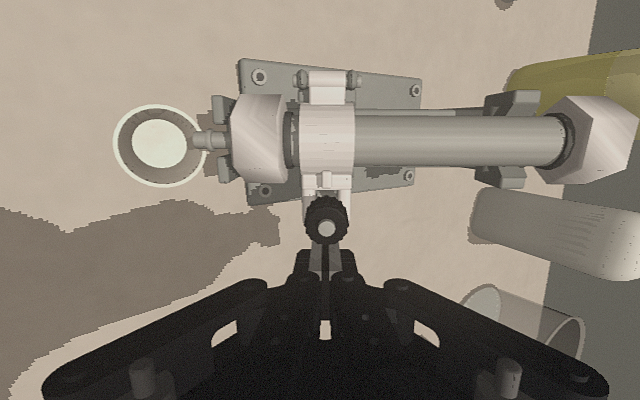

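The nut at (327,222) is nearly upright. I'll push on to the stop.

```bash
python3 -m jog '[2,0,0,0,0,0, 4,0,0,0,0,0, 6,0,0,0,0,0, 6,0,0,0,0,0]'
python3 - <<'E'
from h import *
from rig import *
incr(); print((Rc.T@get_state()["contact_force"]).round(1))
d=get_image("wrist");cv2.imwrite("pics/w26.png",d["frame"][:,:,::-1])
for a in (0,.1,.2,.3,.4,.5): print(a,proj([cr(-46,-35-r*np.sin(a),-14+r*np.cos(a)) for r in (46,49)],d).round(0).tolist())
E
```

```text
clock: 26.98
position: [0.5475, -0.0912, 0.1008]
ee_rot: [0.192, 0.707, 0.658, 0.175]
contact_force: [-8.6, -14.1, 3.8]
width: 0.0002
tcp in cradle mm [-46.2 -54.9  17.2] rot err deg [ -0.32  -0.15 -90.14]
[ -4.6 -14.7   7.1]
0 [[326.0, 228.0], [326.0, 231.0]]
0.1 [[326.0, 238.0], [326.0, 241.0]]
0.2 [[326.0, 246.0], [326.0, 250.0]]
0.3 [[326.0, 254.0], [326.0, 258.0]]
0.4 [[326.0, 261.0], [326.0, 265.0]]
0.5 [[325.0, 267.0], [326.0, 272.0]]
```

View pics/w26.png

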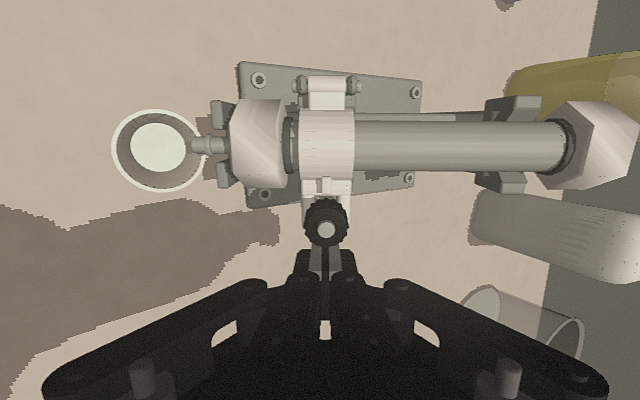

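The shank end at (326,230) matches 0 rad (231 predicted), and the push is firm at 15 N, so the bolt is at its stop. I'll back off and check.

```bash
python3 -m jog '[-8,0,0,0,0,0, -25,0,-5,0,0,0, -45,0,-40,0,0,0, -55,0,-80,0,0,0, -55,0,-110,0,0,0, -55,0,-110,0,0,0]'
python3 - <<'E'
from h import *
from rig import *
incr(); print(get_state()["contact_force"].round(1))
d=get_image("wrist");cv2.imwrite("pics/w27.png",d["frame"][:,:,::-1])
for a in (0,.1,.2): print(a,proj([cr(-46,-35-r*np.sin(a),-14+r*np.cos(a)) for r in (46,49)],d).round(1).tolist())
print("lug tip closed/0.1",proj([cr(-46,29-73*np.cos(t)+7*np.sin(t),3+73*np.sin(t)+7*np.cos(t)) for t in (0,.1)],d).round(1).tolist())
d=get_image("scene");cv2.imwrite("pics/s27.png",cv2.resize(d["frame"][140:240,280:390,::-1],None,fx=6,fy=6,interpolation=cv2.INTER_CUBIC))
E
```

```text
clock: 27.78
position: [0.4888, -0.1397, 0.1976]
ee_rot: [0.191, 0.707, 0.658, 0.176]
contact_force: [0.9, 0.1, -0.1]
width: 0.0001
tcp in cradle mm [ -45.5 -107.6  128.6] rot err deg [-1.800e-01  5.000e-02 -9.005e+01]
[ 0.9  0.1 -0.1]
0 [[324.1, 115.8], [324.1, 115.7]]
0.1 [[324.1, 121.9], [324.1, 122.3]]
0.2 [[324.1, 128.0], [324.1, 128.8]]
lug tip closed/0.1 [[324.1, 127.5], [324.1, 126.3]]
```

View pics/w27.png

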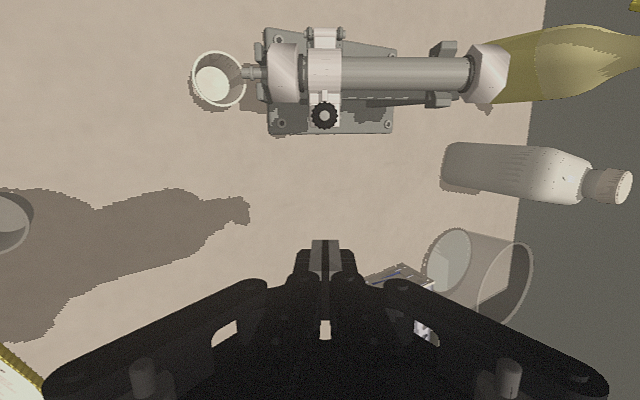

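View pics/s27.png

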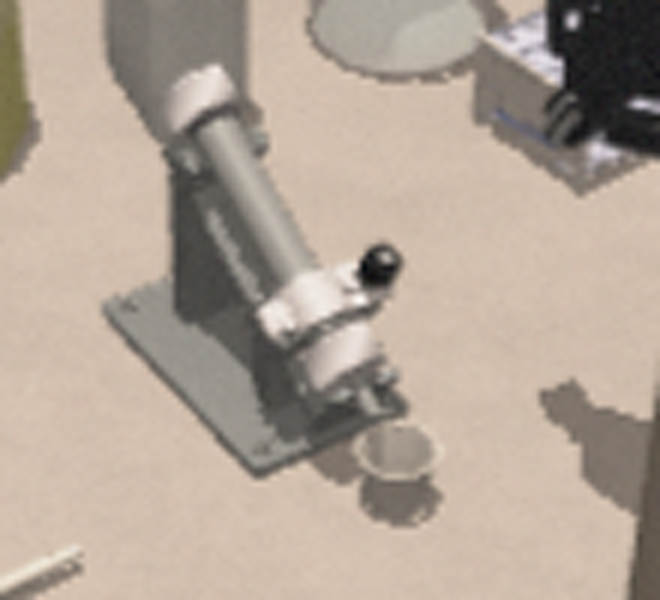

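The shank end at (324,116) matches upright (115.7 predicted, against 122 at 0.1 rad). The clamp is shut, the nozzle runs through the notch over the cup, and the arm is clear. Handing in.

```bash
python3 -m jog '[0,0,0,0,0,0, 0,0,0,0,0,0]'; python3 -c "
from rig import *
print(sign_off())"
```

```text
clock: 28.12
position: [0.4883, -0.1389, 0.1945]
ee_rot: [0.188, 0.708, 0.658, 0.176]
contact_force: [-0.0, -0.0, -0.1]
width: -0.0004
the job is handed in; nothing more can be done
None
```

The housing is clamped in the stand and the job is handed in at about 28 s; `sign_off()` gave no verdict. I laid the housing in both V-saddles with its nozzle through the notch over the cup. Then I pushed the clamp half down and swung the bolt up to its stop.

**Last checks**
- **Housing:** it looks home in both saddles, with the nozzle over the cup. I did not refit its pose after the clamp was shut.
- **Clamp:** it went firm at 25 N, and afterwards the strap lay flat in the pictures. I did not measure its angle directly.
- **Bolt:** it went firm at 15 N at the stop. The shank end was seen at row 116, against 115.7 predicted for upright and 122 for 0.1 rad.
- **Surroundings:** the cup and the pipette look unmoved, and the arm was clear with about 0 N on the tool.

**What went wrong on the way**
- **Clamp push:** the first push slipped through the clamp's slot at about 1.5 rad. I repeated it 8 mm to the side.
- **Nut pinch:** the nut slipped out at about 0.7 rad. I finished by pushing its outer side with shut fingers.
- **Fingertips:** the shut tips seemed to end about level with the TCP, not 19 mm ahead. The housing was therefore gripped higher on the tube than intended (width reading 20 mm on a 26 mm tube), but it held.

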